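# Make up two orders at the jewellery stall

## Robot

A 6-joint arm with a two-finger parallel gripper is mounted at the origin on the work surface. World frame = base frame: x ahead of the robot, y to its left, z up, the work surface at z = 0. Lengths are in mm, angles in rad, forces in N, time in s.
With the tool pointing down it reaches from about 350 to 975 mm from the base axis. Payload 4.9 kg.
Tool frame: the origin (TCP) lies midway between the tips of the shut fingers; the grasp point (between the pads) lies 19 mm behind it; z points along the fingers, x is the direction in which the jaws open and shut, and the axes are right-handed (so a half turn about z gives the same grasp; the last joint's range is limited). The gripper opens to 85 mm and grips with 20 to 120 N. Pads are 22 mm wide; open, the fingers measure 114 mm over their backs; the gripper's body (76 mm by 85 mm) begins 54 mm behind the grasp point. The pads swing forward as they close: fully open they stand 13 mm farther back than shut.
Start: joints at [-1.347, 0.053, 1.613, -0, 1.476, -0.119], TCP at [210.072, -588.618, 231.304] pointing down, gripper open.
Joint ranges: [-3.01, 3.01], [-1.01, 2.22], [0.06, 2.58], [-1.02, 4.17], [0.09, 2.62], [-3.14, 3.14]. Speed limits (rad/s): [2.57, 2.57, 3.14, 3.14, 3.14, 3.14].

## Interface

Orientations are given as a unit quaternion [x, y, z, w].
In Python, from plant import readout, eyes, robot gives the robot as it stands. The module is installed in compiled form; this text tells all that it offers.
- The arm moves only by the shell command python3 -m jog 'ROWS' [FORCE]. ROWS is JSON, a list of rows, each a list of 7 numbers: the shift along the tool's x, y, z in cm, then the turn, a rotation vector about the tool's x, y, z in degrees, then the closure, from 0 (fully open) to 1 (shut). In form: [[x, y, z, wx, wy, wz, hand], ...]. A call has 1 to 8 rows; each row is the pose to reach, as a shift and turn from the pose measured when the call began, along the tool's axes at that moment; what a row does not reach only later rows make up. A row lasts 1/10 s, in which the tool goes at most 50 mm and 8.59 degrees, less where a joint would pass 70% of its speed; a pose out of reach is approached as far as the arm can. A call with a gripper value outside its range is refused whole. The fingers move at their own pace and stop on an object; FORCE is the grip in N (left out, the last holds). Time passes only in rows, so rows that repeat a pose let the fingers close. It gives the time, the measured TCP pose, the force and the opening at its end, in the units of the state.
- readout.get_obs(): the state, without advancing time (a new reading comes with each control period).
- eyes.grab_frame(name): name is "scene" or "top" or "wrist"; returns (picture, depth): 400x640x3 uint8, red, green, blue; 400x640 float32, mm along the optical axis (not along the pixel's ray), 0 where there is no reading.
- eyes.get_calibration(name): a dict with "fx", "fy", "cx", "cy" (pixels), "dist_coeffs" ([k1, k2, p1, p2, k3] as OpenCV has them; the pictures are not rectified), "origin" and "rotation" of the camera in the world; the wrist camera has in their place "hand_eye" (4x4, takes a point from camera to tool coordinates, whose origin is the TCP and whose axes are the tool frame's). Camera axes: x right, y up, looking along -z (the intrinsics and any distortion apply to the point x, -y, -z); pixel columns grow to the right and rows downward; lengths in mm; the calibration is good to about 2 mm. A picture is of the moment at which its call begins: read the wrist's pose just before it. get_calibration takes no time and is no camera call.
- robot.hand_in(): hands the job in, once; it reports no verdict.
The state is a dict: "clock": time; "joint_pos": joint angles; "joint_vel": joint speeds; "joint_torque": joint torques, N m; "eef_pos": TCP position; "tool_rot": TCP orientation; "ft_force": force on the tool from outside, world axes, zero at the start; "torque": the same for the moment, N m; "width": finger opening in mm.
Only numpy, scipy, OpenCV 4.12 (cv2) and the standard library are available. Lean on these libraries where they do the work, as an engineer would, in place of code of your own. Each camera call takes 0.05 s, during which the arm holds its last target.

## Task

Make up the two orders. On the packing jig, the small plywood base with corner fences, lay the wooden board and then the metal plate on top of it, both pushed home square against both fences, and lay the small bangle flat on the middle of the plate. In the divided tray, lay the large bangle flat in the big bay and stand the tall tin upright on its base in the small bay; leave the squat tin where it is.

Things in the scene. Friction and masses are not known exactly. Their poses are not given: they have to be found in the camera images.
- jig: Fixed plywood base, 130 (x) x 90 (y) x 8 mm; steel fences rise 18 mm above it. +x fence: bar, inner face x=+50, y=-29..39 mm. +y fence: two blocks, inner faces y=+29, at x=-50..-28 and 28..50 mm; a finger fits the 56 mm gap between. -x, -y sides open. Origin: underside, right below the middle of a board (long side along x) squared against both fences; z up.
- tray: Fixed divided tray, 170 (x) x 110 (y) mm, grey floor 4 mm thick, dark wooden rim 5 mm wide, 6 mm above the floor. A divider of rim height runs along y at x=+20..25 mm. Big bay: x=-80..20, y=-50..50 mm, centre (-30, 0). Small bay: x=25..80, y=-50..50 mm, centre (52.5, 0). Origin: centre of the underside; z up.
- wood_board: Dark wooden board, 100 (x) x 58 (y) x 10 (z) mm, about 60 g, lying flat on the table. Origin: centre of the underside.
- metal_plate: Bare aluminium plate, 100 (x) x 58 (y) x 6 (z) mm, about 100 g, lying flat on the table. Origin: centre of the underside.
- large_bangle: The larger steel bangle: a plain open hoop lying flat, 64 mm outside diameter, 56 mm inside, 22 mm high, about 90 g. Origin: centre of the underside; z is the hoop's axis.
- small_bangle: The smaller steel bangle: a plain open hoop lying flat, 48 mm outside diameter, 40 mm inside, 22 mm high, about 60 g. Origin: centre of the underside; z is the hoop's axis.
- tall_tin: Tall round aluminium tin, 36 mm diameter, 46 mm high, standing upright, about 60 g. Origin: centre of the underside; z is its axis.
- squat_tin: Squat round aluminium tin with a closed top, 50 mm diameter, 18 mm high. It is spare stock and stays where it is. Origin: centre of the underside.
Mind the look-alikes: they are no part of the job. Of the things like the metal_plate, leave any that is blue; of the rest the larger one is meant.

How it is judged:
By the outcome, as a careful person would: the job done as asked, in the order asked, and still so for the second after the job is handed in, with the robot touching nothing.
It also fails if it takes over 128 s, if anything falls off the work surface, if the arm or the gripper's body presses on something with over 40 N, if the wrist force passes 120 N, or if a joint passes its speed limit or range.

## Working session

There is one attempt and no reset: what is moved stays moved. The work goes in short steps, Python scripts to look and compute and a shell command to move; the robot and the scene stay as the last step left them, time stands still between calls to the robot, and variables do not carry over. Pictures are saved under pics/ and viewed, and the job is handed in when it is done.

```bash
mkdir -p pics; ls
python3 - <<'E'
from plant import readout, eyes, robot
import cv2,numpy as np
print(readout.get_obs())
for n in ["scene","top","wrist"]:
    p,d=eyes.grab_frame(n); cv2.imwrite(f"pics/{n}0.png",p[:,:,::-1]); np.save(f"pics/{n}0.npy",d)
    print(n,eyes.get_calibration(n))
E
```

```text
pics
{'clock': 0.0, 'joint_pos': array([-1.34704701e+00,  5.33749021e-02,  1.61428706e+00, -2.27245880e-05,
        1.47598891e+00, -1.18982019e-01]), 'joint_vel': array([-8.11878951e-05,  5.34070610e-04,  1.03723478e-03, -9.54306703e-04,
        2.74370876e-03,  3.31443656e-04]), 'joint_torque': array([ 1.74127992e-03, -3.93678653e+01, -3.70177746e+01, -3.31151682e-05,
        6.99217970e-03,  1.71772604e-05]), 'eef_pos': array([ 209.90492121, -588.04163739,  230.05597438]), 'tool_rot': array([ 8.17331469e-01, -5.76166825e-01, -7.72358644e-04, -6.80182611e-04]), 'ft_force': array([-0.13262889,  0.93887092, -0.27124981]), 'torque': array([-0.03035657, -0.01993676, -0.0255276 ]), 'width': 85.31482371702602}
scene {'fx': 390.2075246413636, 'fy': 390.2075246413636, 'cx': 311.1509508126038, 'cy': 203.83596682977688, 'dist_coeffs': array([-0.03432766,  0.        ,  0.        ,  0.        ,  0.        ]), 'origin': array([1120.57715543,  102.9267487 ,  555.35341674]), 'rotation': array([0.27398748, 0.3170826 , 0.6841874 , 0.59688951])}
top {'fx': 472.92948067317144, 'fy': 472.92948067317144, 'cx': 314.9799332272618, 'cy': 203.8933686602235, 'dist_coeffs': array([-0.0277907,  0.       ,  0.       ,  0.       ,  0.       ]), 'origin': array([351.39228415,  -4.29514577, 905.6681598 ]), 'rotation': array([ 0.07631388, -0.06761364, -0.67408235,  0.73158566])}
wrist {'fx': 317.94074633062166, 'fy': 317.94074633062166, 'cx': 320.00875823137585, 'cy': 197.8044100252054, 'dist_coeffs': array([-0.03705607,  0.        ,  0.        ,  0.        ,  0.        ]), 'hand_eye': array([[ 9.99999765e-01, -9.25679024e-05,  6.79931042e-04,
         1.83463613e-01],
       [ 9.06487276e-05, -9.64355303e-01, -2.64610737e-01,
        -6.66189724e+01],
       [ 6.80189566e-04,  2.64610736e-01, -9.64355067e-01,
        -1.43092596e+02],
       [ 0.00000000e+00,  0.00000000e+00,  0.00000000e+00,
         1.00000000e+00]])}
```

View pics/top0.png

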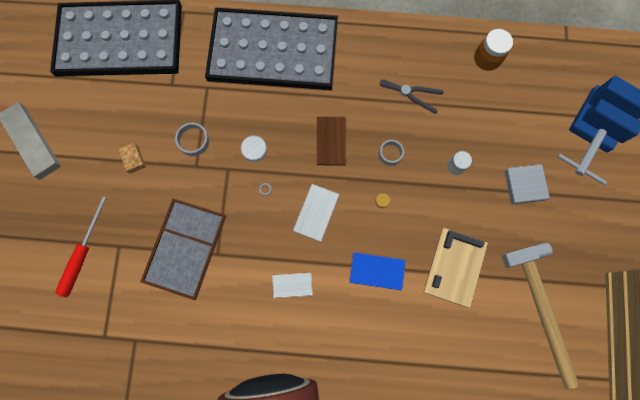

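View pics/scene0.png

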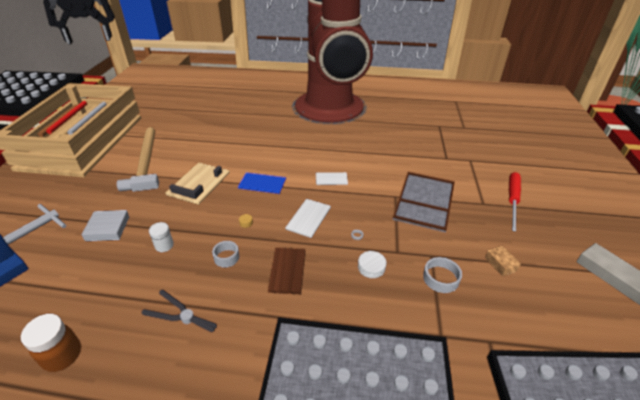

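View pics/wrist0.png

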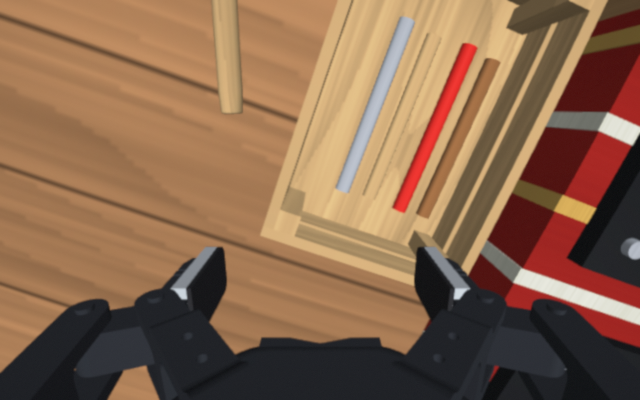

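```bash
cat > h.py <<'E'
import numpy as np,cv2
from scipy.spatial.transform import Rotation as R
from plant import readout, eyes, robot
def pose(n,obs=None):
    c=eyes.get_calibration(n)
    if n=="wrist":
        o=obs or readout.get_obs(); Rt=R.from_quat(o['tool_rot']).as_matrix()
        H=np.array(c['hand_eye']); return c,Rt@H[:3,:3],Rt@H[:3,3]+o['eef_pos']
    return c,R.from_quat(c['rotation']).as_matrix(),np.array(c['origin'])
def K(c): return np.array([[c['fx'],0,c['cx']],[0,c['fy'],c['cy']],[0,0,1.]])
def px2w(P,uv,z):
    c,Rm,o=P
    u=cv2.undistortPoints(np.array(uv,float).reshape(-1,1,2),K(c),np.array(c['dist_coeffs'])).reshape(-1,2)
    r=np.c_[u[:,0],-u[:,1],-np.ones(len(u))]@Rm.T
    return o+r*((z-o[2])/r[:,2])[:,None]
def w2px(P,X):
    c,Rm,o=P
    q=(np.atleast_2d(X)-o)@Rm; q=q*[1,-1,-1]
    return cv2.projectPoints(q,np.zeros(3),np.zeros(3),K(c),np.array(c['dist_coeffs']))[0].reshape(-1,2)
def grab(n,name):
    o=readout.get_obs(); P=pose(n,o); p,d=eyes.grab_frame(n)
    cv2.imwrite(f"pics/{name}.png",p[:,:,::-1]); np.save(f"pics/{name}_d.npy",d)
    import pickle; pickle.dump(P,open(f"pics/{name}.pkl","wb")); return P,p,d
def crop(src,dst,x0,y0,x1,y1,s):
    im=cv2.imread(f"pics/{src}.png")[y0:y1,x0:x1]
    cv2.imwrite(f"pics/{dst}.png",cv2.resize(im,None,fx=s,fy=s,interpolation=cv2.INTER_CUBIC))
E
python3 - <<'E'
from h import *
crop("top0","c1",130,110,350,310,3.5 and 3)
crop("top0","c2",340,110,560,310,3)
P=pose("top")
for n,uv,z in [("largeb",(191,139),11),("smallb",(391.5,152),11),("squat",(253.5,148),18),("tall",(462,159),46),("board",(331,141),10),("plate",(316,212),6),("small white",(292,285),6),("blue",(377,271),6),("tray",(184,249),4),("jig",(456,267),8)]:
    print(n,px2w(P,[uv],z)[0].round(1))
for n,l in [("plate",[(315,184),(339,194),(320,240),(294,230)]),("small",[(272,276),(311,273),(312,295),(274,298)]),("blue",[(353,253),(405,260),(402,290),(350,283)]),("board",[(317,117),(345,117),(346,165),(317,165)])]:
    w=px2w(P,l,6); print(n,w[:,:2].round(0).tolist(),np.linalg.norm(w-np.roll(w,-1,0),axis=1).round(0))
E
```

```text
largeb [647.5 271.9  11. ]
smallb [ 652.5 -127.8   11. ]
squat [636.4 144.1  18. ]
tall [ 637.9 -257.1   46. ]
board [665.9  -6.8  10. ]
plate [521.   11.3   6. ]
small white [378.3  44.8   6. ]
blue [ 417.4 -112.8    6. ]
tray [428.9 257.5   4. ]
jig [ 436.7 -261.1    8. ]
plate [[576.0, 18.0], [560.0, -31.0], [467.0, -1.0], [482.0, 51.0]] [ 51.  98.  54. 100.]
small [[392.0, 84.0], [403.0, 11.0], [363.0, 6.0], [352.0, 76.0]] [74. 41. 71. 41.]
blue [[448.0, -65.0], [442.0, -165.0], [386.0, -162.0], [391.0, -63.0]] [99. 57. 98. 57.]
board [[716.0, 25.0], [720.0, -31.0], [620.0, -40.0], [615.0, 17.0]] [ 57. 101.  57. 101.]
```

View pics/c1.png

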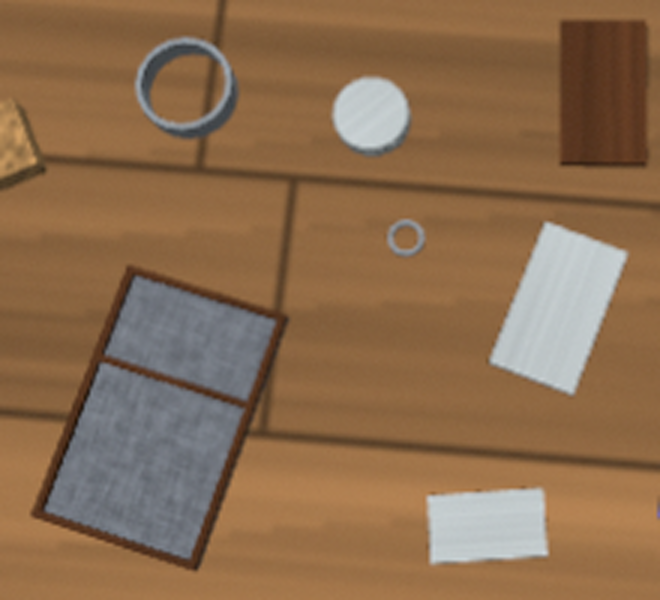

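View pics/c2.png

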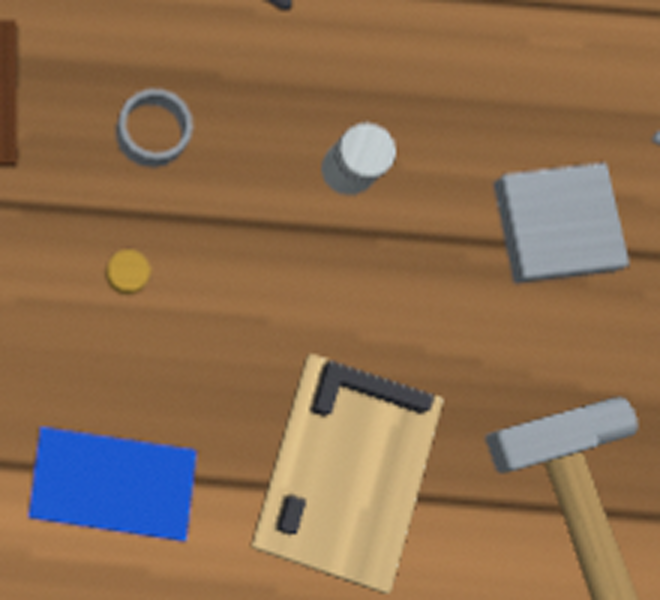

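```bash
cat >> h.py <<'E'
def goto(x,y,z,yaw,obs=None):
    "print tool-frame shift (cm) and rotvec (deg) to TCP x,y,z (mm), jaw axis yaw deg, pointing down"
    o=obs or readout.get_obs(); Rc=R.from_quat(o['tool_rot']); a=np.radians(yaw)
    Rt=np.array([[np.cos(a),np.sin(a),0],[np.sin(a),-np.cos(a),0],[0,0,-1]])
    s=Rc.as_matrix().T@(np.array([x,y,z])-o['eef_pos'])/10
    w=(Rc.inv()*R.from_matrix(Rt)).as_rotvec(degrees=True)
    xa=Rc.as_matrix()[:,0]
    print("shift cm",s.round(2),"rot deg",w.round(1),"| now",o['eef_pos'].round(1),"yaw",np.degrees(np.arctan2(xa[1],xa[0])).round(1),"t",round(o['clock'],1),"F",o['ft_force'].round(1),"w",round(o['width'],1))
E
python3 - <<'E'
from h import *
P=pose("top")
def q(n,l,z,L):
    w=px2w(P,l,z); e=np.roll(w,-1,0)-w
    print(n,w[:,:2].round(0).tolist(),"c",w.mean(0).round(1),"len",np.linalg.norm(e,axis=1).round(0),"ang",np.degrees(np.arctan2(e[:,1],e[:,0])).round(1))
c2=lambda l:[(340+u/3,110+v/3) for u,v in l]
c1=lambda l:[(130+u/3,110+v/3) for u,v in l]
q("jig TL TR BR BL",c2([(315,355),(443,397),(390,592),(252,546)]),8,0)
q("tray",c1([(129,266),(287,317),(197,570),(33,515)]),10,0)
q("div",c1([(101,357),(246,403)]),10,0)
q("plate",c1([(545,222),(628,252),(575,395),(490,363)]),6,0)
q("board",c1([(560,20),(646,20),(646,165),(560,165)]),10,0)
goto(437,-265,230,-75)
E
```

```text
jig TL TR BR BL [[509.0, -238.0], [488.0, -321.0], [364.0, -289.0], [385.0, -202.0]] c [ 436.7 -262.5    8. ] len [ 85. 128.  89. 129.] ang [-104.   165.8   76.2  -16.2]
tray [[524.0, 291.0], [499.0, 184.0], [336.0, 221.0], [360.0, 328.0]] c [429.7 256.1  10. ] len [109. 167. 110. 168.] ang [-103.2  167.3   77.   -13. ]
div [[463.0, 300.0], [442.0, 204.0]] c [452.5 251.8  10. ] len [99. 99.] ang [-102.6   77.4]
plate [[576.0, 24.0], [560.0, -31.0], [464.0, -4.0], [480.0, 52.0]] c [520.3  10.1   6. ] len [ 58. 100.  58.  99.] ang [-105.8  164.3   73.9  -16. ]
board [[715.0, 26.0], [720.0, -32.0], [619.0, -39.0], [614.0, 18.0]] c [666.9  -6.7  10. ] len [ 58. 101.  56. 101.] ang [ -85.4 -176.1   94.7    4.7]
shift cm [-22.8  -32.24   0.08] rot deg [-0.   0.1  4.6] | now [ 210.  -588.1  230.3] yaw -70.4 t 0.1 F [-0.2 -0.5  1.3] w 85.5
```

```bash
python3 -m jog '[[-23,-31,3,0,0,0,0],[-23,-31,3,0,0,0,0],[-23,-31,3,0,0,0,0],[-23,-31,3,0,0,0,0],[-23,-31,3,0,0,0,0],[-23,-31,3,0,0,0,0],[-23,-31,3,0,0,0,0],[-23,-31,3,0,0,0,0]]' 40
python3 - <<'E'
from h import *
goto(417,-257,180,-104.7)
E
```

```text
clock: 0.95
eef_pos: [425.4, -264.7, 200.2]
tool_rot: [0.818, -0.576, -0.001, -0.001]
ft_force: [0.2, -0.1, 0.9]
width: 85.3
shift cm [-1.    0.53  2.03] rot deg [ 0.   0.1 34.4] | now [ 425.4 -264.7  200.2] yaw -70.3 t 0.9 F [ 0.2 -0.1  0.9] w 85.3
```

```bash
python3 -m jog '[[-1,0.5,2,0,0,34.4,0],[-1,0.5,2,0,0,34.4,0],[-1,0.5,2,0,0,34.4,0],[-1,0.5,2,0,0,34.4,0],[-1,0.5,2,0,0,34.4,0],[-1,0.5,2,0,0,34.4,0],[-1,0.5,2,0,0,34.4,0]]'
python3 - <<'E'
from h import *
goto(417,-257,180,-104.7)
P,p,d=grab("wrist","w1")
E
```

```text
clock: 1.65
eef_pos: [417.3, -256.9, 180.2]
tool_rot: [-0.612, 0.791, 0.001, 0.001]
ft_force: [-0.3, -0.3, 0.4]
width: 85.3
shift cm [0.02 0.02 0.02] rot deg [0.1 0.1 0.1] | now [ 417.3 -256.9  180.2] yaw -104.6 t 1.6 F [-0.3 -0.3  0.4] w 85.3
```

View pics/w1.png

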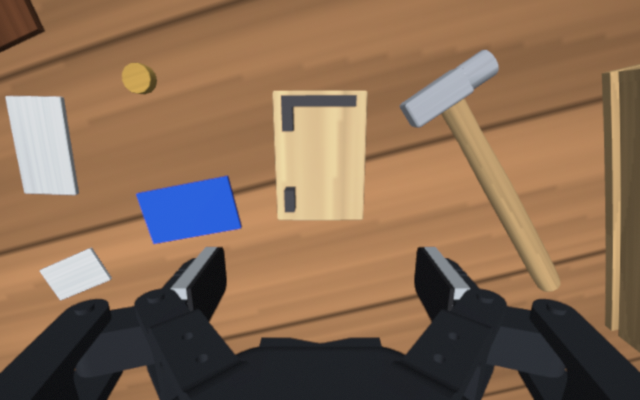

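```bash
python3 -c "
from h import *
crop('w1','w1c',265,80,375,230,4)"
```

```text
(no output)
```

View pics/w1c.png

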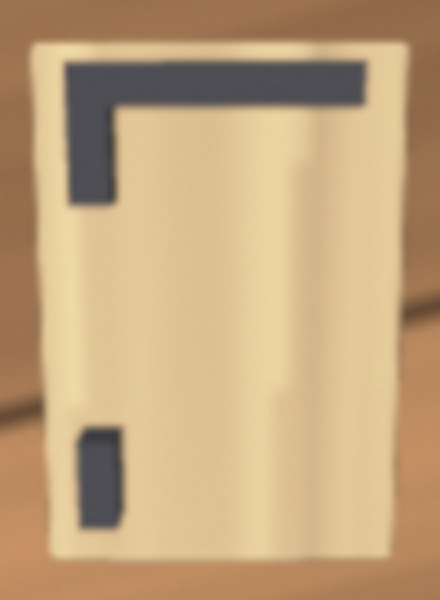

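```bash
cat > fitj.py <<'E'
from h import *
import pickle
P=pickle.load(open('pics/w1.pkl','rb'))
f=lambda l:[(265+u/4,80+v/4) for u,v in l]
w=px2w(P,f([(32,42),(408,43),(390,558),(52,558)]),8)
e=np.roll(w,-1,0)-w
print(w[:,:2].round(1).tolist(),w.mean(0),np.linalg.norm(e,axis=1),np.degrees(np.arctan2(e[:,1],e[:,0])))
c=w.mean(0)[:2]; 
a=np.radians(-14.7); 
ex=np.array([np.cos(a),np.sin(a)]); ey=np.array([-ex[1],ex[0]])
def loc(l,z): 
    W=px2w(P,f(l),z)[:,:2]-c; return np.c_[W@ex,W@ey].round(1)
print("base",loc([(32,42),(408,43),(390,558),(52,558)],8).tolist())
print("fence top: TLouter, bar right outer, bar right inner, block1 inner BR, block1 left B, block2 TL,TR,BR,BL",loc([(65,62),(366,62),(366,104),(116,205),(69,205),(79,440),(122,428),(122,515),(79,528)],26).tolist())
E
python3 fitj.py
```

```text
[[510.9, -235.1], [488.3, -321.0], [363.9, -288.8], [386.1, -203.0]] [ 437.31534941 -261.98567034    8.        ] [ 88.86200872 128.55600466  88.65195562 128.8888844 ] [-104.73111105  165.49256941   75.48338987  -14.41435485]
base [[64.4, 44.7], [64.3, -44.2], [-64.2, -44.6], [-64.5, 44.1]]
fence top: TLouter, bar right outer, bar right inner, block1 inner BR, block1 left B, block2 TL,TR,BR,BL [[59.1, 34.9], [59.2, -32.4], [50.1, -32.7], [27.6, 24.0], [27.6, 34.8], [-28.1, 34.0], [-25.1, 23.6], [-47.0, 24.0], [-50.4, 34.6]]
```

```bash
python3 -c "
from h import *
goto(650,-9,160,-85.3)"
```

```text
shift cm [-29.85 -16.28   2.07] rot deg [  0.    0.1 -19.3] | now [ 417.3 -256.9  180.2] yaw -104.6 t 1.7 F [ 0.5  0.2 -0.1] w 85.2
```

```bash
python3 -m jog '[[-29.9,-16.3,2,0,0,-19.3,0],[-29.9,-16.3,2,0,0,-19.3,0],[-29.9,-16.3,2,0,0,-19.3,0],[-29.9,-16.3,2,0,0,-19.3,0],[-29.9,-16.3,2,0,0,-19.3,0],[-29.9,-16.3,2,0,0,-19.3,0],[-29.9,-16.3,2,0,0,-19.3,0],[-29.9,-16.3,2,0,0,-19.3,0]]'
python3 - <<'E'
from h import *
goto(650,-9,160,-85.3)
P,p,d=grab("wrist","w2"); crop("w2","w2c",220,60,420,260,3)
E
```

```text
clock: 2.5
eef_pos: [652.4, -4.9, 159.7]
tool_rot: [0.737, -0.675, -0.001, -0.001]
ft_force: [-0.8, -0.4, -0.1]
width: 85.5
shift cm [ 0.39  0.27 -0.03] rot deg [0.  0.2 0.3] | now [652.4  -4.9 159.7] yaw -85.0 t 2.5 F [-0.8 -0.4 -0.1] w 85.5
```

View pics/w2c.png

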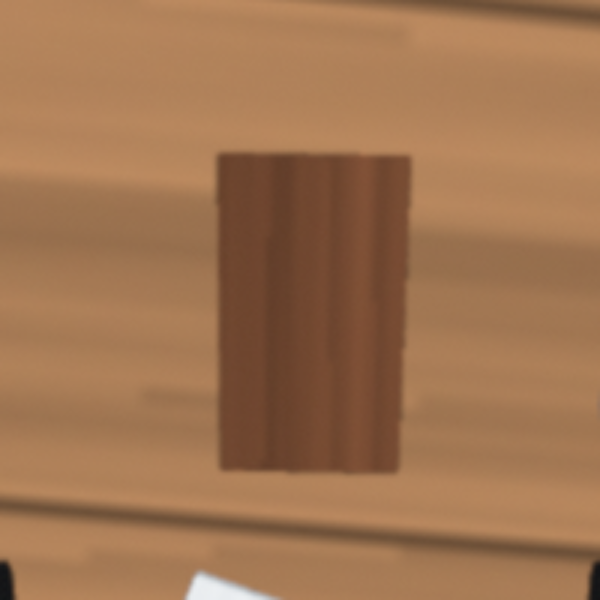

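```bash
cat >> h.py <<'E'
def quad(name,x0,y0,s,l,z):
    import pickle; P=pickle.load(open(f'pics/{name}.pkl','rb'))
    w=px2w(P,[(x0+u/s,y0+v/s) for u,v in l],z); e=np.roll(w,-1,0)-w
    print(w[:,:2].round(1).tolist(),"c",w.mean(0).round(1),"len",np.linalg.norm(e,axis=1).round(1),"ang",np.degrees(np.arctan2(e[:,1],e[:,0])).round(1))
E
python3 -c "
from h import *
quad('w2',220,60,3,[(218,154),(411,155),(400,471),(220,470)],10)
goto(667,-7,60,-85.5)"
```

```text
[[716.1, 25.6], [720.9, -31.5], [622.3, -39.6], [617.4, 18.5]] c [669.2  -6.7  10. ] len [57.3 98.9 58.3 99. ] ang [ -85.2 -175.3   94.8    4.1]
shift cm [ 0.19 -1.59  9.98] rot deg [0.1 0.1 0.4] | now [651.2  -6.7 159.9] yaw -85.1 t 2.5 F [-1.   0.1 -0.4] w 85.4
```

```bash
python3 -m jog '[[0,-1.7,5,0.1,0.1,0,0],[0,-1.7,10,0.1,0.1,0,0],[0,-1.7,13,0.1,0.1,0,0],[0,-1.7,13,0.1,0.1,0,0],[0,-1.7,13,0.1,0.1,0,0]]'
python3 -c "
from h import *
goto(668,-6.7,-1.5,-85.2)"
```

```text
clock: 3.05
eef_pos: [667.4, -5.9, 30.1]
tool_rot: [0.737, -0.676, -0.0, -0.0]
ft_force: [0.9, 0.2, 0.7]
width: 85.8
shift cm [ 0.09 -0.05  3.16] rot deg [0.  0.  0.1] | now [667.4  -5.9  30.1] yaw -85.1 t 3.0 F [0.9 0.2 0.7] w 85.8
```

```bash
python3 -m jog '[[0.1,0,2.5,0,0,0,0],[0.1,0,3.1,0,0,0,0],[0.1,0,3.1,0,0,0,0.2],[0.1,0,3.1,0,0,0,0.3],[0.1,0,3.1,0,0,0,0.4],[0.1,0,3.1,0,0,0,0.4]]' 40
python3 - <<'E'
from h import *
goto(668,-6.7,-1.5,-85.2)
P,p,d=grab("wrist","w3")
E
```

```text
clock: 3.65
eef_pos: [669.3, -7.1, 1.9]
tool_rot: [0.737, -0.676, 0.001, -0.001]
ft_force: [-0.2, 0.3, 6.6]
width: 55.9
shift cm [-0.05  0.13  0.34] rot deg [-0.2 -0.   0.1] | now [669.3  -7.1   1.9] yaw -85.1 t 3.6 F [-0.2  0.3  6.6] w 55.9
```

View pics/w3.png

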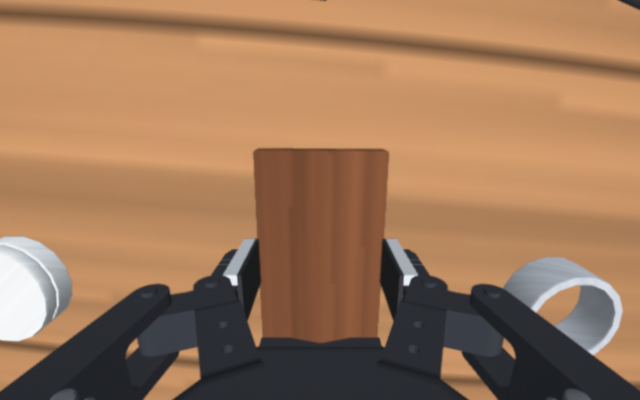

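```bash
python3 -m jog '[[0,0,-0.1,0,0,0,0.6],[0,0,-0.1,0,0,0,0.8],[0,0,-0.1,0,0,0,0.8]]' 50
python3 - <<'E'
from h import *
goto(668,-6.7,-1.5,-85.2)
E
```

```text
clock: 4.0
eef_pos: [669.1, -7.0, 2.7]
tool_rot: [0.737, -0.676, 0.001, -0.001]
ft_force: [0.0, -0.7, -1.2]
width: 55.8
shift cm [-0.04  0.11  0.42] rot deg [-0.2 -0.   0.1] | now [669.1  -7.    2.7] yaw -85.1 t 4.0 F [ 0.  -0.7 -1.2] w 55.8
```

```bash
python3 -m jog '[[0,0,-4,0,0,0,0.8],[0,0,-8,0,0,0,0.8],[0,0,-8,0,0,0,0.8]]' 50
python3 - <<'E'
from h import *
goto(429,-270.6,60,-104.6)
E
```

```text
clock: 4.3
eef_pos: [673.2, -7.5, 89.9]
tool_rot: [0.737, -0.676, 0.006, -0.004]
ft_force: [1.5, -0.3, 0.2]
width: 55.9
shift cm [24.11 26.63  2.67] rot deg [-0.8 -0.  19.5] | now [673.2  -7.5  89.9] yaw -85.1 t 4.3 F [ 1.5 -0.3  0.2] w 55.9
```

```bash
python3 -m jog '[[24.1,26.6,1,-0.6,0,19.5,0.8],[24.1,26.6,1,-0.6,0,19.5,0.8],[24.1,26.6,1,-0.6,0,19.5,0.8],[24.1,26.6,1,-0.6,0,19.5,0.8],[24.1,26.6,1,-0.6,0,19.5,0.8],[24.1,26.6,1,-0.6,0,19.5,0.8],[24.1,26.6,1,-0.6,0,19.5,0.8],[24.1,26.6,1,-0.6,0,19.5,0.8]]' 50
python3 - <<'E'
from h import *
goto(429,-270.6,60,-104.6)
E
```

```text
clock: 5.1
eef_pos: [425.6, -273.0, 75.7]
tool_rot: [-0.61, 0.793, -0.001, 0.001]
ft_force: [0.3, 0.6, 0.0]
width: 55.9
shift cm [-0.32 -0.26  1.57] rot deg [-0.1  0.  -0.3] | now [ 425.6 -273.    75.7] yaw -104.9 t 5.1 F [0.3 0.6 0. ] w 55.9
```

```bash
python3 -m jog '[[-0.3,-0.3,2.5,0,0,0.3,0.8],[-0.3,-0.3,3.6,0,0,0.3,0.8],[-0.3,-0.3,3.6,0,0,0.3,0.8],[-0.3,-0.3,3.6,0,0,0.3,0.8]]' 50
python3 - <<'E'
from h import *
goto(429,-270.6,11,-104.6)
grab("wrist","w4")
E
```

```text
clock: 5.5
eef_pos: [429.5, -270.1, 39.3]
tool_rot: [-0.608, 0.794, -0.0, 0.001]
ft_force: [0.1, -0.3, -0.3]
width: 55.4
shift cm [0.06 0.04 2.83] rot deg [-0.1  0.  -0.5] | now [ 429.5 -270.1   39.3] yaw -105.1 t 5.5 F [ 0.1 -0.3 -0.3] w 55.4
```

View pics/w4.png

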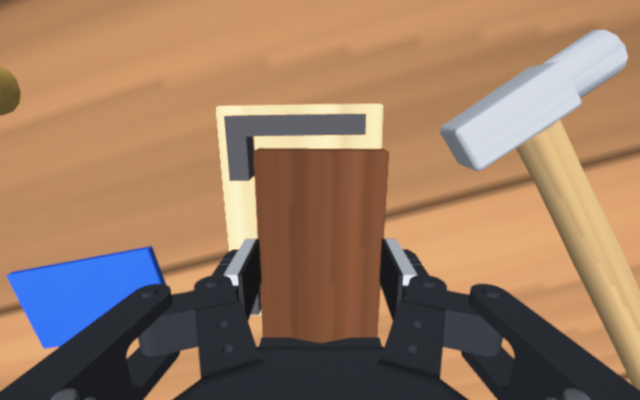

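```bash
python3 -m jog '[[0,0,2,0,0,-0.5,0.8],[0,0,2.6,0,0,-0.5,0.8],[0,0,2.8,0,0,-0.5,0.8],[0,0,2.8,0,0,-0.5,0.8]]' 50
python3 - <<'E'
from h import *
goto(429,-270.6,11,-104.6)
goto(436.2,-266.3,11,-104.6)
E
```

```text
clock: 5.95
eef_pos: [430.3, -270.5, 12.3]
tool_rot: [-0.612, 0.791, -0.001, 0.001]
ft_force: [0.8, 0.4, 0.1]
width: 55.6
shift cm [0.04 0.12 0.13] rot deg [-0.2 -0.   0. ] | now [ 430.3 -270.5   12.3] yaw -104.6 t 6.0 F [0.8 0.4 0.1] w 55.6
shift cm [-0.56 -0.47  0.13] rot deg [-0.2 -0.   0. ] | now [ 430.3 -270.5   12.3] yaw -104.6 t 6.0 F [0.8 0.4 0.1] w 55.6
```

```bash
python3 -m jog '[[0,-0.2,0.05,0,0,0,0.8],[0,-0.4,0.05,0,0,0,0.8],[0,-0.5,0.05,0,0,0,0.8],[0,-0.6,0.05,0,0,0,0.8],[0,-0.7,0.05,0,0,0,0.8],[0,-0.7,0.05,0,0,0,0.8]]' 50
python3 -m jog '[[-0.2,0,0,0,0,0,0.8],[-0.4,0,0,0,0,0,0.8],[-0.5,0,0,0,0,0,0.8],[-0.6,0,0,0,0,0,0.8],[-0.7,0,0,0,0,0,0.8],[-0.7,0,0,0,0,0,0.8]]' 50
python3 - <<'E'
from h import *
goto(436.2,-266.3,11,-104.6)
grab("wrist","w5")
E
```

```text
clock: 6.55
eef_pos: [433.9, -271.7, 11.3]
tool_rot: [-0.612, 0.791, 0.002, -0.002]
ft_force: [-12.8, 1.2, 5.2]
width: 55.7
clock: 7.15
eef_pos: [435.6, -265.3, 11.3]
tool_rot: [-0.612, 0.791, 0.002, -0.002]
ft_force: [-2.5, -2.9, -0.8]
width: 55.8
shift cm [ 0.08 -0.08  0.03] rot deg [ 0.4 -0.1  0.1] | now [ 435.6 -265.3   11.3] yaw -104.5 t 7.2 F [-2.5 -2.9 -0.8] w 55.8
```

View pics/w5.png

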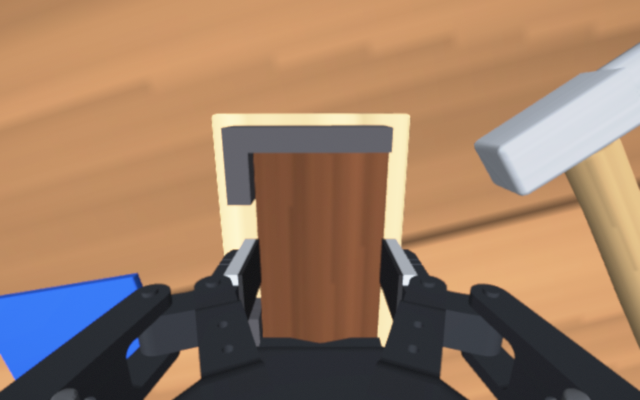

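```bash
python3 -m jog '[[-0.2,-0.1,0,0,0,0,0.8],[-0.35,-0.15,0,0,0,0,0.8],[-0.5,-0.2,0,0,0,0,0.8],[-0.5,-0.2,0,0,0,0,0.8]]' 50
python3 - <<'E'
from h import *
goto(436.2,-266.3,11,-104.6)
E
```

```text
clock: 7.6
eef_pos: [435.9, -264.9, 11.4]
tool_rot: [-0.614, 0.79, 0.001, -0.008]
ft_force: [-14.9, -17.1, -0.3]
width: 55.5
shift cm [ 0.13 -0.06  0.04] rot deg [ 0.6 -0.6  0.3] | now [ 435.9 -264.9   11.4] yaw -104.3 t 7.6 F [-14.9 -17.1  -0.3] w 55.5
```

```bash
python3 -m jog '[[0,0,0,0,0,0,0.8],[0,0,0.0,0,0,0,0.3],[0,0,0,0,0,0,0.15],[0,0,0,0,0,0,0.1],[0,0,-1,0,0,0,0],[0,0,-5,0,0,0,0],[0,2,-8,0,0,0,0],[0,2,-8,0,0,0,0]]' 50
python3 - <<'E'
from h import *
goto(436.2,-266.3,80,-104.6)
grab("wrist","w6");crop("w6","w6c",200,80,440,300,3)
E
```

```text
clock: 8.4
eef_pos: [419.8, -261.1, 97.6]
tool_rot: [-0.614, 0.79, -0.004, -0.007]
ft_force: [0.3, 0.0, -0.6]
width: 85.8
shift cm [ 0.08 -1.72  1.75] rot deg [ 0.1 -0.9  0.3] | now [ 419.8 -261.1   97.6] yaw -104.3 t 8.4 F [ 0.3  0.  -0.6] w 85.8
```

View pics/w6c.png

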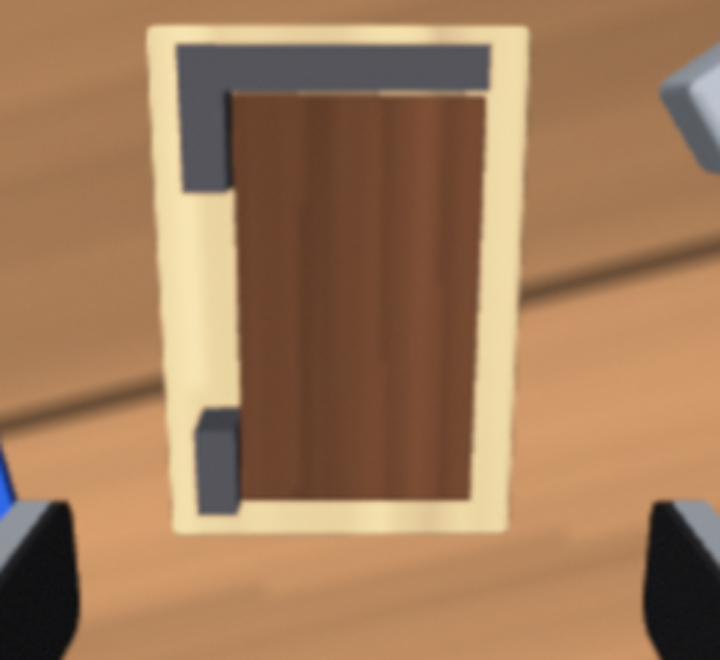

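```bash
python3 -c "
from h import *
goto(504,15,150,-106)"
```

```text
shift cm [-28.7   -1.38  -5.88] rot deg [ 0.3 -0.8  1.7] | now [ 419.2 -260.4   95.2] yaw -104.3 t 8.4 F [ 0.6 -0.2 -0.3] w 85.4
```

```bash
python3 -m jog '[[-4,0,-4,0.3,-0.8,1.7,0],[-28.7,-1.4,-5.9,0.3,-0.8,1.7,0],[-28.7,-1.4,-5.9,0.3,-0.8,1.7,0],[-28.7,-1.4,-5.9,0.3,-0.8,1.7,0],[-28.7,-1.4,-5.9,0.3,-0.8,1.7,0],[-28.7,-1.4,-5.9,0.3,-0.8,1.7,0],[-28.7,-1.4,-5.9,0.3,-0.8,1.7,0],[-28.7,-1.4,-5.9,0.3,-0.8,1.7,0]]'
python3 - <<'E'
from h import *
goto(504,15,150,-106)
grab("wrist","w7");crop("w7","w7c",220,60,420,260,3)
E
```

```text
clock: 9.25
eef_pos: [504.0, 16.4, 149.3]
tool_rot: [-0.603, 0.798, 0.0, -0.0]
ft_force: [0.1, 0.8, -0.4]
width: 85.4
shift cm [ 0.13 -0.04 -0.07] rot deg [ 0.  -0.   0.2] | now [504.   16.4 149.3] yaw -105.8 t 9.2 F [ 0.1  0.8 -0.4] w 85.4
```

View pics/w7c.png

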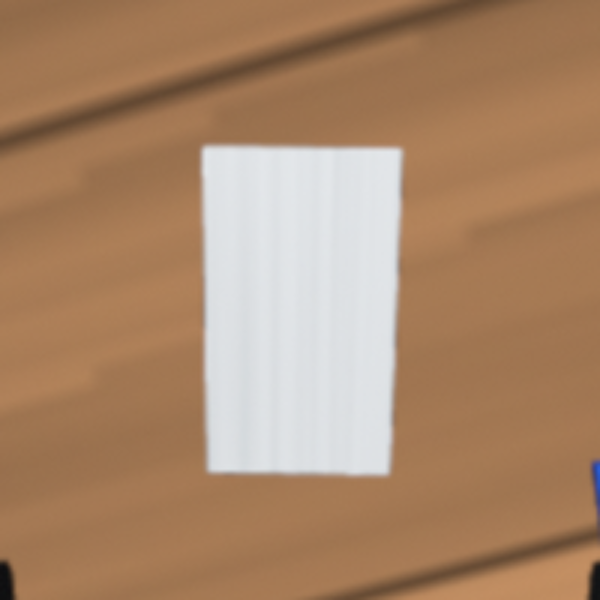

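```bash
python3 -c "
from h import *
quad('w7',220,60,3,[(202,147),(402,149),(390,475),(208,472)],6)
goto(521,11,20,-105.9)"
```

```text
[[577.2, 25.0], [560.8, -30.7], [465.1, -2.4], [481.7, 52.8]] c [521.2  11.2   6. ] len [58.  99.8 57.7 99.4] ang [-106.4  163.6   73.2  -16.3]
shift cm [-0.08 -1.79 12.91] rot deg [ 0.1 -0.  -0. ] | now [503.7  15.2 149.1] yaw -105.9 t 9.3 F [ 0.9  0.3 -0.1] w 85.3
```

```bash
python3 -m jog '[[0,-1.8,5,0,0,0.4,0],[0,-1.8,10,0,0,0.4,0],[0,-1.8,13,0,0,0.4,0],[0,-1.8,13.5,0,0,0.4,0],[0,-1.8,13.5,0,0,0.4,0]]'
python3 -c "
from h import *
goto(521.2,11.2,2.2,-106.3)"
```

```text
clock: 9.8
eef_pos: [519.7, 9.0, 13.1]
tool_rot: [-0.599, 0.801, 0.001, -0.002]
ft_force: [0.5, -0.8, 0.4]
width: 85.6
shift cm [-0.25 -0.09  1.09] rot deg [ 0.2 -0.1 -0.2] | now [519.7   9.   13.1] yaw -106.5 t 9.8 F [ 0.5 -0.8  0.4] w 85.6
```

```bash
python3 -m jog '[[-0.2,-0.1,1.1,0,0,-0.2,0],[-0.2,-0.1,1.1,0,0,-0.2,0.2],[-0.2,-0.1,1.1,0,0,-0.2,0.4],[-0.2,-0.1,1.1,0,0,-0.2,0.6],[-0.2,-0.1,1.1,0,0,-0.2,0.8],[-0.2,-0.1,1.1,0,0,-0.2,0.8]]' 60
python3 -c "
from h import *
goto(521.2,11.2,2.2,-106.3)"
```

```text
clock: 10.4
eef_pos: [524.8, 10.4, 6.2]
tool_rot: [-0.6, 0.8, -0.001, 0.001]
ft_force: [-0.7, 1.0, 11.5]
width: 17.8
shift cm [0.03 0.37 0.4 ] rot deg [-0.2  0.   0.1] | now [524.8  10.4   6.2] yaw -106.2 t 10.4 F [-0.7  1.  11.5] w 17.8
```

```bash
python3 -m jog '[[0,0,-1,0,0,0,0],[0,0,-5,0,0,0,0],[0,1.8,-10,0,0,0,0],[0,1.8,-14,0,0,0,0],[0,1.8,-14,0,0,0,0]]'
python3 - <<'E'
from h import *
goto(504,15,150,-106.3)
grab("wrist","w8");crop("w8","w8c",220,60,420,260,3)
E
```

```text
clock: 10.9
eef_pos: [511.7, 15.3, 155.2]
tool_rot: [-0.6, 0.8, -0.007, 0.007]
ft_force: [1.5, -0.0, 0.3]
width: 84.8
shift cm [0.24 0.74 0.5 ] rot deg [-1.1  0.2  0.1] | now [511.7  15.3 155.2] yaw -106.2 t 10.9 F [ 1.5 -0.   0.3] w 84.8
```

View pics/w8c.png

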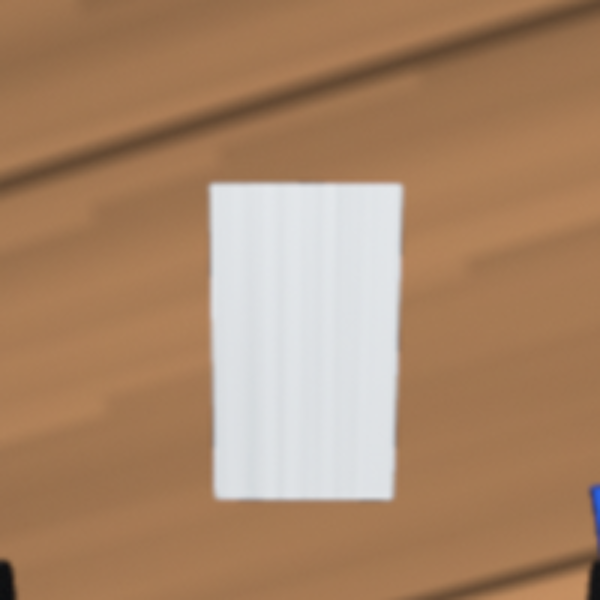

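```bash
python3 -c "
from h import *
quad('w8',220,60,3,[(209,184),(402,184),(393,499),(215,498)],6)
goto(521.2,11.2,20,-106.3)"
```

```text
[[577.3, 24.9], [561.1, -30.7], [465.5, -2.5], [481.9, 53.0]] c [521.4  11.2   6. ] len [57.9 99.7 57.9 99.4] ang [-106.2  163.6   73.5  -16.4]
shift cm [ 0.11 -1.03 13.18] rot deg [-0.8  0.1  0.1] | now [510.   15.4 151.6] yaw -106.2 t 10.9 F [-0.3  0.3  0.4] w 85.7
```

```bash
python3 -m jog '[[0.1,-1,5,-0.8,0,0,0],[0.1,-1,10,-0.8,0,0,0],[0.1,-1,13,-0.8,0,0,0],[0.1,-1,13.5,-0.8,0,0,0],[0.1,-1,13.5,-0.8,0,0,0],[0.1,-1,13.5,-0.8,0,0,0]]'
python3 -c "
from h import *
goto(521.2,11.2,-3.2,-106.3)"
```

```text
clock: 11.55
eef_pos: [522.4, 11.3, 18.5]
tool_rot: [-0.6, 0.8, -0.0, 0.001]
ft_force: [-0.5, -0.2, 0.5]
width: 85.9
shift cm [0.05 0.12 2.17] rot deg [-0.1  0.1  0.1] | now [522.4  11.3  18.5] yaw -106.2 t 11.6 F [-0.5 -0.2  0.5] w 85.9
```

```bash
python3 -m jog '[[0,0.1,1.8,0,0,0,0],[0,0.1,2.1,0,0,0,0],[0,0.1,2.15,0,0,0,0.15],[0,0.1,2.15,0,0,0,0.25],[0,0.1,2.15,0,0,0,0.3],[0,0.1,2.15,0,0,0,0.35],[0,0.1,2.15,0,0,0,0.35]]' 40
python3 -c "
from h import *
goto(521.2,11.2,-3.2,-106.3)"
```

```text
clock: 12.25
eef_pos: [522.3, 11.5, -1.5]
tool_rot: [-0.6, 0.8, -0.001, 0.002]
ft_force: [-2.0, 0.5, 6.0]
width: 56.5
shift cm [0.06 0.1  0.17] rot deg [-0.2  0.1  0.1] | now [522.3  11.5  -1.5] yaw -106.2 t 12.2 F [-2.   0.5  6. ] w 56.5
```

```bash
python3 -m jog '[[0,0,0,0,0,0,0.5],[0,0,-0.05,0,0,0,0.8],[0,0,-0.05,0,0,0,0.8]]' 60
python3 - <<'E'
from h import *
goto(521.2,11.2,-3.2,-106.3)
E
```

```text
clock: 12.55
eef_pos: [522.1, 11.5, -1.2]
tool_rot: [-0.6, 0.8, -0.0, 0.002]
ft_force: [0.2, 0.4, -1.5]
width: 55.2
shift cm [0.05 0.08 0.2 ] rot deg [-0.2  0.1  0.1] | now [522.1  11.5  -1.2] yaw -106.2 t 12.6 F [ 0.2  0.4 -1.5] w 55.2
```

```bash
python3 -m jog '[[0,0,-3,0,0,0,0.8],[0,0,-7,0,0,0,0.8],[0,0,-7,0,0,0,0.8]]' 60
python3 - <<'E'
from h import *
goto(429.8,-268.4,60,-104.6)
E
```

```text
clock: 12.85
eef_pos: [526.1, 10.9, 74.6]
tool_rot: [-0.6, 0.8, -0.004, 0.006]
ft_force: [1.0, -0.3, -0.7]
width: 54.9
shift cm [29.52  1.47  1.32] rot deg [-0.8  0.2 -1.6] | now [526.1  10.9  74.6] yaw -106.2 t 12.8 F [ 1.  -0.3 -0.7] w 54.9
```

```bash
python3 -m jog '[[5,0.3,0,-0.6,0,-1.6,0.8],[10,1,0,-0.6,0,-1.6,0.8],[29.5,1.5,0,-0.6,0,-1.6,0.8],[29.5,1.5,0,-0.6,0,-1.6,0.8],[29.5,1.5,0,-0.6,0,-1.6,0.8],[29.5,1.5,0,-0.6,0,-1.6,0.8],[29.5,1.5,0,-0.6,0,-1.6,0.8],[29.5,1.5,0,-0.6,0,-1.6,0.8]]' 60
python3 - <<'E'
from h import *
goto(429.8,-268.4,35,-104.6)
grab("wrist","w9")
E
```

```text
clock: 13.65
eef_pos: [428.6, -268.5, 72.4]
tool_rot: [-0.61, 0.792, 0.001, 0.002]
ft_force: [0.0, -0.4, -1.3]
width: 54.9
shift cm [-0.02 -0.11  3.74] rot deg [-0.1  0.3 -0.2] | now [ 428.6 -268.5   72.4] yaw -104.8 t 13.7 F [ 0.  -0.4 -1.3] w 54.9
```

View pics/w9.png

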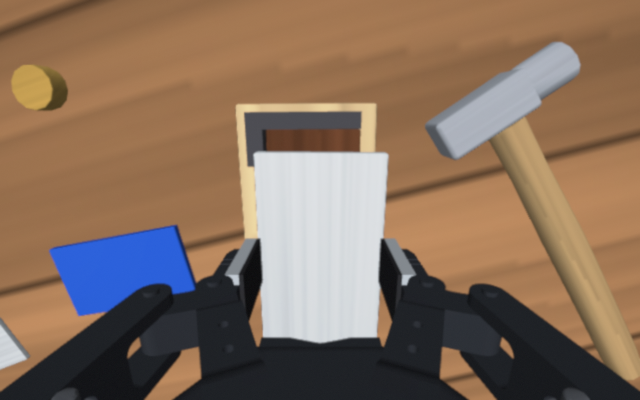

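```bash
python3 -m jog '[[0,-0.1,3,0,0,-0.2,0.8],[0,-0.1,4.5,0,0,-0.2,0.8],[0,-0.1,5.3,0,0,-0.2,0.8],[0,-0.1,5.3,0,0,-0.2,0.8],[0,-0.1,5.3,0,0,-0.2,0.8]]' 60
python3 - <<'E'
from h import *
goto(435.9,-264.9,17,-104.6)
E
```

```text
clock: 14.2
eef_pos: [430.5, -267.2, 19.6]
tool_rot: [-0.613, 0.79, 0.001, 0.003]
ft_force: [-0.3, 0.3, -0.5]
width: 54.9
shift cm [-0.36 -0.47  0.26] rot deg [-0.1  0.3  0.2] | now [ 430.5 -267.2   19.6] yaw -104.4 t 14.2 F [-0.3  0.3 -0.5] w 54.9
```

```bash
python3 -m jog '[[0,-0.15,0.2,0,0,0,0.8],[0,-0.3,0.2,0,0,0,0.8],[0,-0.45,0.2,0,0,0,0.8],[0,-0.6,0.2,0,0,0,0.8],[0,-0.7,0.2,0,0,0,0.8],[0,-0.7,0.2,0,0,0,0.8]]' 60
python3 -m jog '[[-0.15,-0.05,0,0,0,0,0.8],[-0.3,-0.1,0,0,0,0,0.8],[-0.45,-0.15,0,0,0,0,0.8],[-0.6,-0.2,0,0,0,0,0.8],[-0.75,-0.2,0,0,0,0,0.8],[-0.8,-0.2,0,0,0,0,0.8]]' 60
python3 - <<'E'
from h import *
goto(435.9,-264.9,17,-104.6)
E
```

```text
clock: 14.8
eef_pos: [436.0, -268.8, 17.3]
tool_rot: [-0.613, 0.79, 0.002, 0.001]
ft_force: [-5.5, -0.5, 1.0]
width: 55.3
clock: 15.4
eef_pos: [437.1, -265.1, 17.0]
tool_rot: [-0.614, 0.789, 0.001, -0.004]
ft_force: [-14.4, -16.3, -3.4]
width: 55.2
shift cm [0.01 0.12 0.  ] rot deg [ 0.4 -0.3  0.4] | now [ 437.1 -265.1   17. ] yaw -104.2 t 15.4 F [-14.4 -16.3  -3.4] w 55.2
```

```bash
python3 -m jog '[[0,0,0,0,0,0,0.8],[0,0,0,0,0,0,0.3],[0,0,0,0,0,0,0.15],[0,0,0,0,0,0,0.1],[0,0,-1,0,0,0,0],[0,0,-5,0,0,0,0],[0,2,-8,0,0,0,0],[0,2,-8,0,0,0,0]]' 50
python3 - <<'E'
from h import *
goto(436.2,-266.3,80,-104.6)
grab("wrist","w10");crop("w10","w10c",200,80,440,300,3)
E
```

```text
clock: 16.2
eef_pos: [420.4, -261.8, 103.1]
tool_rot: [-0.614, 0.789, -0.004, -0.003]
ft_force: [0.6, -1.0, 0.8]
width: 85.6
shift cm [ 0.03 -1.63  2.32] rot deg [-0.2 -0.5  0.4] | now [ 420.4 -261.8  103.1] yaw -104.2 t 16.2 F [ 0.6 -1.   0.8] w 85.6
```

View pics/w10c.png

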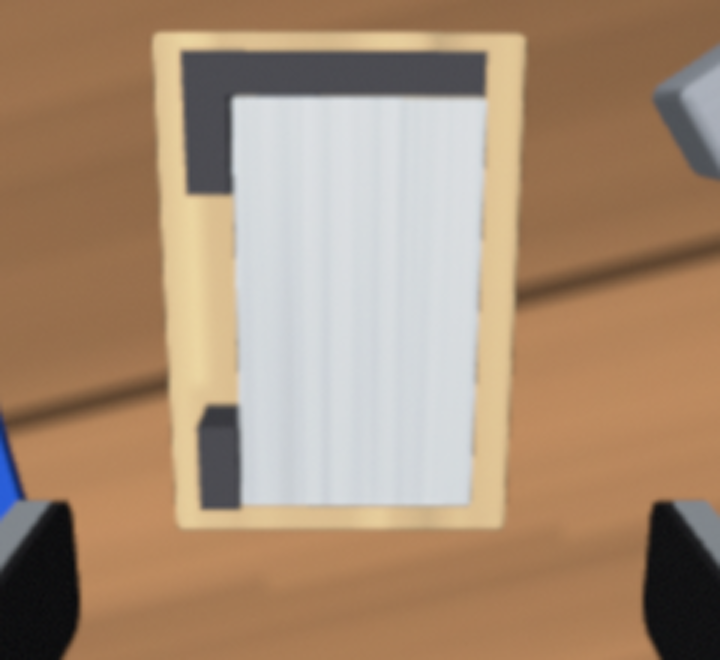

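```bash
python3 -c "
from h import *
goto(363.3,-256.3,60,-104.7)"
```

```text
shift cm [0.89 5.6  4.08] rot deg [-0.  -0.4  0.5] | now [ 419.8 -261.1  100.7] yaw -104.2 t 16.2 F [-0.7  0.2 -0.7] w 85.4
```

```bash
python3 -m jog '[[0.9,4,0,0,-0.4,0.5,0.5],[0.9,5.6,2,0,-0.4,0.5,1],[0.9,5.6,5,0,-0.4,0.5,1],[0.9,5.6,8,0,-0.4,0.5,1],[0.9,5.6,8.5,0,-0.4,0.5,1],[0.9,5.6,8.8,0,-0.4,0.5,1],[0.9,5.6,8.8,0,-0.4,0.5,1]]' 30
python3 - <<'E'
from h import *
goto(363.3,-256.3,12,-104.7)
grab("wrist","w11")
E
```

```text
clock: 16.95
eef_pos: [363.7, -257.0, 13.3]
tool_rot: [-0.611, 0.792, -0.001, -0.0]
ft_force: [0.6, 0.1, 0.3]
width: -0.1
shift cm [-0.06  0.06  0.13] rot deg [-0.  -0.1 -0. ] | now [ 363.7 -257.    13.3] yaw -104.7 t 16.9 F [0.6 0.1 0.3] w -0.1
```

View pics/w11.png

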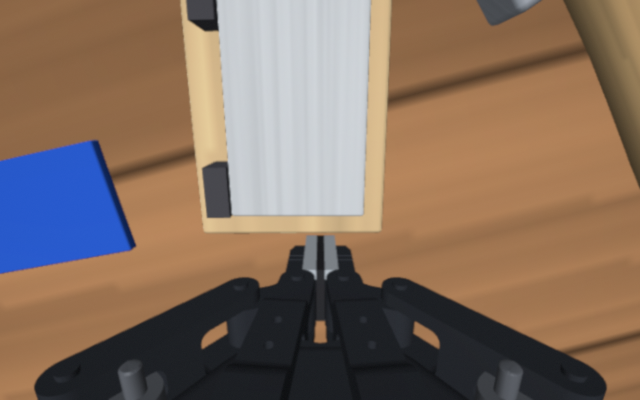

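```bash
python3 -m jog '[[0,-0.4,0.1,0,0,0,1],[0,-0.8,0.1,0,0,0,1],[0,-1.0,0.1,0,0,0,1],[0,-1.1,0.1,0,0,0,1],[0,-1.2,0.1,0,0,0,1],[0,-1.3,0.1,0,0,0,1]]'
python3 -c "
from h import *
goto(363.3,-256.3,12,-104.7)"
```

```text
clock: 17.6
eef_pos: [374.9, -260.2, 12.8]
tool_rot: [-0.611, 0.792, 0.001, -0.002]
ft_force: [-10.6, 1.8, 8.4]
width: 0.3
shift cm [-0.09  1.22  0.08] rot deg [ 0.2 -0.1  0. ] | now [ 374.9 -260.2   12.8] yaw -104.7 t 17.6 F [-10.6   1.8   8.4] w 0.3
```

```bash
python3 -m jog '[[0,-0.2,0,0,0,0,1],[0,-0.4,0,0,0,0,1],[0,-0.5,0,0,0,0,1],[0,-0.5,0,0,0,0,1]]'
python3 -c "
from h import *
goto(363.3,-256.3,12,-104.7)"
```

```text
clock: 18.0
eef_pos: [374.9, -260.1, 12.3]
tool_rot: [-0.612, 0.791, 0.007, -0.006]
ft_force: [-21.2, 3.4, 17.2]
width: -0.2
shift cm [-0.08  1.22  0.05] rot deg [ 1.  -0.   0.1] | now [ 374.9 -260.1   12.3] yaw -104.6 t 18.0 F [-21.2   3.4  17.2] w -0.2
```

```bash
python3 -m jog '[[0,1,0,-0.9,0,0,1],[0,1.5,-3,-0.9,0,0,1],[0,1.5,-6,-0.9,0,0,1],[0,1.5,-6,-0.9,0,0,1]]'
python3 -c "
from h import *
print(px2w(pose('top'),[(503,247),(506,266),(552,252),(525,266)],20).round(0))
goto(419,-323,60,-104.7)"
```

```text
clock: 18.4
eef_pos: [364.0, -259.0, 77.0]
tool_rot: [-0.612, 0.791, 0.009, -0.01]
ft_force: [1.0, -0.3, 0.9]
width: -0.2
[[ 480. -345.   20.]
 [ 445. -351.   20.]
 [ 478. -438.   20.]
 [ 448. -387.   20.]]
shift cm [ 4.81 -6.97  1.54] rot deg [ 1.5 -0.3  0.1] | now [ 364. -259.   77.] yaw -104.6 t 18.4 F [ 1.  -0.3  0.9] w -0.2
```

```bash
python3 -c "
from h import *
goto(413,-316,60,-104.7)"
python3 -m jog '[[4.3,-6.3,1.5,1.2,-0.2,0,1],[4.3,-6.3,1.5,1.2,-0.2,0,1],[4.3,-6.3,1.5,1.2,-0.2,0,1],[4.3,-6.3,1.5,1.2,-0.2,0,1]]'
python3 - <<'E'
from h import *
goto(413,-316,12,-104.7)
grab("wrist","w12")
E
```

```text
shift cm [ 4.28 -6.21  1.56] rot deg [ 1.5 -0.3  0.1] | now [ 364. -259.   77.] yaw -104.6 t 18.4 F [ 1.  -0.3  0.9] w -0.2
clock: 18.8
eef_pos: [413.4, -316.0, 59.5]
tool_rot: [-0.612, 0.791, 0.002, -0.002]
ft_force: [-0.5, -0.1, -0.3]
width: 0.4
shift cm [0.02 0.01 4.75] rot deg [0.4 0.  0.1] | now [ 413.4 -316.    59.5] yaw -104.6 t 18.8 F [-0.5 -0.1 -0.3] w 0.4
```

View pics/w12.png

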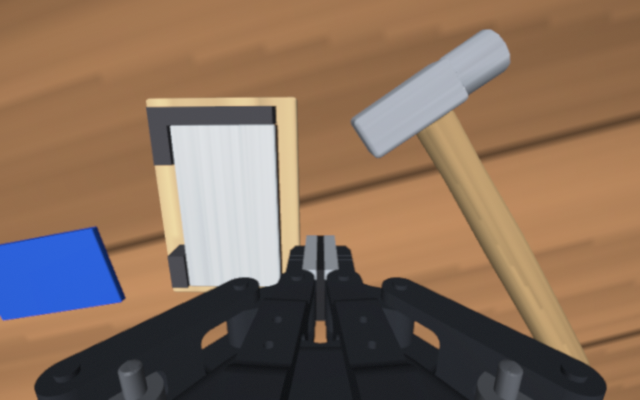

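```bash
python3 -m jog '[[0,0,3,0.3,0,0,1],[0,0,4.5,0.3,0,0,1],[0,0,4.7,0.3,0,0,1],[0,0,4.7,0.3,0,0,1],[-0.5,0,4.7,0.3,0,0,1],[-0.8,0,4.7,0.3,0,0,1],[-1.0,0,4.7,0.3,0,0,1],[-1.0,0,4.7,0.3,0,0,1]]'
python3 -c "
from h import *
goto(413,-316,12,-104.7)"
```

```text
clock: 19.65
eef_pos: [415.8, -305.7, 13.2]
tool_rot: [-0.612, 0.791, -0.0, -0.0]
ft_force: [-0.8, 0.2, 0.0]
width: 0.1
shift cm [1.07 0.01 0.12] rot deg [-0.  -0.   0.2] | now [ 415.8 -305.7   13.2] yaw -104.5 t 19.6 F [-0.8  0.2  0. ] w 0.1
```

```bash
python3 -m jog '[[-0.2,0,0.1,0,0,0,1],[-0.4,0,0.1,0,0,0,1],[-0.5,0,0.1,0,0,0,1],[-0.6,0,0.1,0,0,0,1],[-0.7,0,0.1,0,0,0,1],[-0.8,0,0.1,0,0,0,1],[-0.8,0,0.1,0,0,0,1]]'
python3 -c "
from h import *
goto(413,-316,12,-104.7)"
```

```text
clock: 20.35
eef_pos: [417.1, -303.2, 13.6]
tool_rot: [-0.613, 0.79, -0.004, -0.004]
ft_force: [-7.1, -15.1, -0.4]
width: -0.1
shift cm [1.34 0.08 0.17] rot deg [-0.1 -0.7  0.2] | now [ 417.1 -303.2   13.6] yaw -104.5 t 20.4 F [ -7.1 -15.1  -0.4] w -0.1
```

```bash
python3 -m jog '[[-0.6,0,0.1,0,0,0,1],[-0.8,0,0.1,0,0,0,1],[-0.8,0,0.1,0,0,0,1],[0,0,0.1,0,0,0,1],[1.2,0,0,0,0.5,0,1],[1.2,0,-4,0,0.5,0,1],[-2,2,-9,0,0.5,0,0.5],[-2,2,-11,0,0.5,0,0]]'
python3 -c "
from h import *
goto(420,-261,100,-104.7)"
```

```text
clock: 21.15
eef_pos: [402.7, -276.3, 124.8]
tool_rot: [-0.613, 0.79, -0.007, -0.007]
ft_force: [0.6, -0.8, 0.2]
width: 28.4
shift cm [-1.96 -1.29  2.45] rot deg [-0.1 -1.1  0.3] | now [ 402.7 -276.3  124.8] yaw -104.4 t 21.1 F [ 0.6 -0.8  0.2] w 28.4
```

```bash
python3 -m jog '[[-2,-1.3,2.4,0,-1,0,0],[-2,-1.3,2.4,0,-1,0,0],[-2,-1.3,2.4,0,-1,0,0]]'
python3 - <<'E'
from h import *
goto(420,-261,100,-104.7)
grab("wrist","w13");crop("w13","w13c",230,80,410,260,4)
E
```

```text
clock: 21.45
eef_pos: [419.7, -260.0, 99.7]
tool_rot: [-0.613, 0.79, -0.001, -0.001]
ft_force: [0.7, -0.2, 1.2]
width: 72.0
shift cm [ 0.09 -0.06 -0.03] rot deg [ 0.  -0.1  0.3] | now [ 419.7 -260.    99.7] yaw -104.4 t 21.4 F [ 0.7 -0.2  1.2] w 72.0
```

View pics/w13c.png

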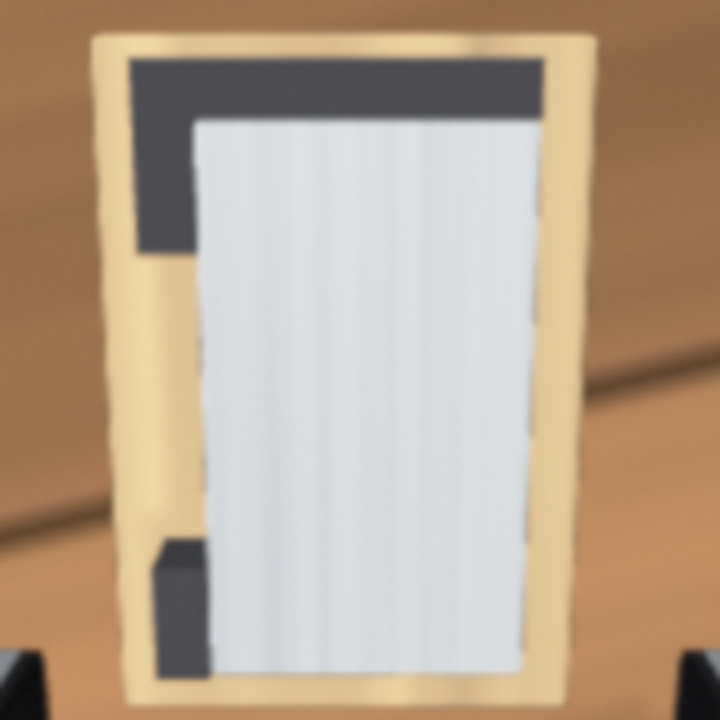

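```bash
python3 -c "
from h import *
quad('w13',230,80,4,[(194,120),(541,120),(521,674),(212,674)],24)
goto(638,-124,150,-104.6)"
```

```text
[[491.6, -250.3], [477.3, -306.2], [380.5, -281.4], [394.9, -225.4]] c [ 436.  -265.8   24. ] len [57.7 99.9 57.7 99.9] ang [-104.4  165.6   75.6  -14.4]
shift cm [-18.63 -17.75  -5.04] rot deg [-0.  -0.1  0.2] | now [ 419.7 -260.4   99.9] yaw -104.4 t 21.5 F [-0.7  0.3  0.2] w 79.0
```

Plate centre (436, −265.8), angle −14.4°. Now the small bangle.

```bash
python3 -m jog '[[0,-1,-4,0,0,0,0],[-18.6,-17.8,-5,0,0,0,0],[-18.6,-17.8,-5,0,0,0,0],[-18.6,-17.8,-5,0,0,0,0],[-18.6,-17.8,-5,0,0,0,0],[-18.6,-17.8,-5,0,0,0,0],[-18.6,-17.8,-5,0,0,0,0],[-18.6,-17.8,-5,0,0,0,0]]'
python3 - <<'E'
from h import *
goto(638,-124,150,-104.6)
grab("wrist","w14");crop("w14","w14c",220,60,420,260,3)
E
```

```text
clock: 22.3
eef_pos: [638.8, -124.3, 149.0]
tool_rot: [-0.613, 0.79, -0.001, -0.001]
ft_force: [0.1, 0.1, 0.3]
width: 85.5
shift cm [-0.01  0.08 -0.1 ] rot deg [ 0.  -0.2  0.3] | now [ 638.8 -124.3  149. ] yaw -104.3 t 22.3 F [0.1 0.1 0.3] w 85.5
```

View pics/w14c.png

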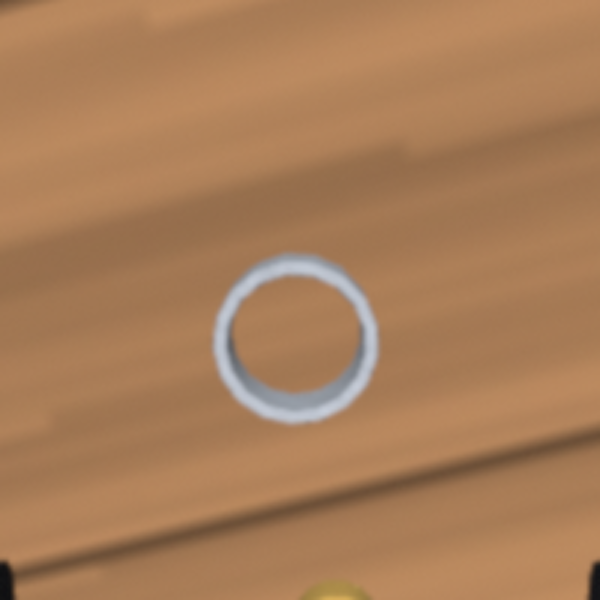

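```bash
python3 -c "
from h import *
quad('w14',220,60,3,[(214,340),(296,258),(378,340),(296,424)],22)
"
```

```text
[[658.7, -104.4], [675.6, -133.0], [647.0, -150.1], [628.5, -121.0]] c [ 652.5 -127.1   22. ] len [33.3 33.2 34.5 34.5] ang [ -59.6 -149.2  122.4   28.8]
```

```bash
python3 -c "
from h import *
goto(652.6,-127.2,15,-104.6)"
python3 -m jog '[[0,-1.4,5,0,-0.2,0,0],[0,-1.4,10,0,-0.2,0,0],[0,-1.4,12.5,0,-0.2,0,0],[0,-1.4,12.5,0,-0.2,0,0],[0,-1.4,12.5,0,-0.2,0,0],[0,-1.4,12.5,0,-0.2,0,0]]'
python3 -c "
from h import *
goto(652.6,-127.2,6,-104.6)"
```

```text
shift cm [-0.18 -1.48 13.4 ] rot deg [ 0.1 -0.2  0.2] | now [ 638.  -124.9  149. ] yaw -104.4 t 22.4 F [-0.5  0.1 -0.3] w 85.4
clock: 22.95
eef_pos: [653.0, -130.0, 27.3]
tool_rot: [-0.612, 0.791, -0.001, 0.001]
ft_force: [0.6, -1.1, 0.1]
width: 85.2
shift cm [-0.26  0.12  2.13] rot deg [-0.2  0.   0.1] | now [ 653.  -130.    27.3] yaw -104.5 t 22.9 F [ 0.6 -1.1  0.1] w 85.2
```

```bash
python3 -m jog '[[-0.25,0.1,1.5,0,0,0,0],[-0.25,0.1,2,0,0,0,0],[-0.25,0.1,2.1,0,0,0,0.2],[-0.25,0.1,2.1,0,0,0,0.4],[-0.25,0.1,2.1,0,0,0,0.6],[-0.25,0.1,2.1,0,0,0,0.7],[-0.25,0.1,2.1,0,0,0,0.7]]' 40
python3 -c "
from h import *
goto(652.6,-127.2,6,-104.6)"
```

```text
clock: 23.65
eef_pos: [653.2, -127.4, 6.8]
tool_rot: [-0.612, 0.79, -0.002, 0.002]
ft_force: [-0.6, -0.1, 0.8]
width: 46.5
shift cm [-0.01  0.06  0.08] rot deg [-0.3  0.   0.1] | now [ 653.2 -127.4    6.8] yaw -104.5 t 23.6 F [-0.6 -0.1  0.8] w 46.5
```

```bash
python3 -m jog '[[0,0,-4,0.2,0,0,0.7],[0,0,-8,0.2,0,0,0.7],[0,0,-8,0.2,0,0,0.7]]' 40
python3 - <<'E'
from h import *
goto(436,-265.8,75,-104.4)
E
```

```text
clock: 23.95
eef_pos: [657.3, -128.7, 94.5]
tool_rot: [-0.612, 0.79, -0.008, 0.006]
ft_force: [0.6, -0.5, 0.2]
width: 46.1
shift cm [18.8  18.04  1.57] rot deg [-1.2 -0.  -0.1] | now [ 657.3 -128.7   94.5] yaw -104.5 t 23.9 F [ 0.6 -0.5  0.2] w 46.1
```

```bash
python3 -m jog '[[18.8,18,1,-0.9,0,0,0.7],[18.8,18,1,-0.9,0,0,0.7],[18.8,18,1,-0.9,0,0,0.7],[18.8,18,1,-0.9,0,0,0.7],[18.8,18,1,-0.9,0,0,0.7],[18.8,18,1,-0.9,0,0,0.7],[18.8,18,1,-0.9,0,0,0.7]]' 40
python3 - <<'E'
from h import *
goto(436,-265.8,31,-104.4)
E
```

```text
clock: 24.65
eef_pos: [435.1, -266.3, 80.2]
tool_rot: [-0.611, 0.791, -0.002, 0.002]
ft_force: [-0.3, -0.3, -0.4]
width: 46.4
shift cm [-0.07 -0.05  4.92] rot deg [-0.3  0.  -0.2] | now [ 435.1 -266.3   80.2] yaw -104.6 t 24.6 F [-0.3 -0.3 -0.4] w 46.4
```

```bash
python3 -m jog '[[-0.1,-0.1,3,-0.3,0,0,0.7],[-0.1,-0.1,4.3,-0.3,0,0,0.7],[-0.1,-0.1,4.7,-0.3,0,0,0.7],[-0.1,-0.1,4.7,-0.3,0,0,0.7],[-0.1,-0.1,4.7,-0.3,0,0,0.7]]' 40
python3 - <<'E'
from h import *
goto(436,-265.8,31,-104.4)
grab("wrist","w15")
E
```

```text
clock: 25.15
eef_pos: [437.4, -265.7, 33.9]
tool_rot: [-0.612, 0.791, -0.0, 0.0]
ft_force: [0.2, -0.6, -0.5]
width: 46.3
shift cm [0.04 0.13 0.29] rot deg [-0.  -0.  -0.2] | now [ 437.4 -265.7   33.9] yaw -104.6 t 25.1 F [ 0.2 -0.6 -0.5] w 46.3
```

View pics/w15.png

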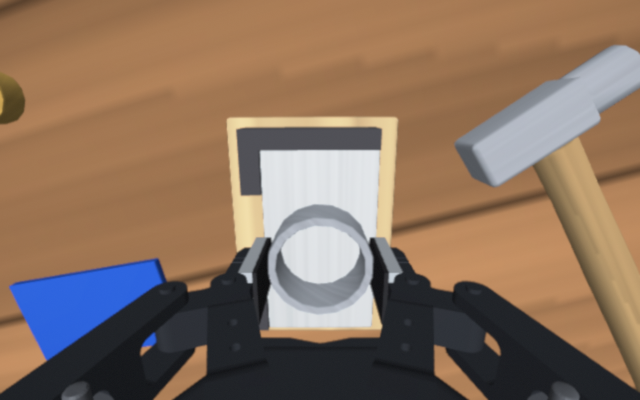

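Bangle is over the plate middle; lower the last 3 mm and let go.

```bash
python3 -m jog '[[0,0.1,0.2,0,0,0,0.7],[0,0.1,0.3,0,0,0,0.7],[0,0.1,0.35,0,0,0,0.7]]' 40
python3 -m jog '[[0,0,0.05,0,0,0,0.4],[0,0,0.05,0,0,0,0.25],[0,0,0,0,0,0,0.1],[0,0,0,0,0,0,0],[0,0,-1,0,0,0,0],[0,0,-5,0,0,0,0],[0,2,-10,0,0,0,0],[0,2,-10,0,0,0,0]]' 40
python3 - <<'E'
from h import *
goto(436,-265.8,31,-104.4)
grab("wrist","w16");crop("w16","w16c",230,80,410,260,4)
E
```

```text
clock: 25.5
eef_pos: [436.6, -265.8, 30.9]
tool_rot: [-0.612, 0.791, -0.001, 0.0]
ft_force: [-0.0, -0.6, -0.5]
width: 46.3
clock: 26.3
eef_pos: [419.6, -263.2, 138.9]
tool_rot: [-0.612, 0.791, -0.007, 0.001]
ft_force: [0.9, -1.2, 0.7]
width: 85.2
shift cm [-0.23 -1.51 10.81] rot deg [-0.7 -0.4 -0.2] | now [ 419.6 -263.2  138.9] yaw -104.6 t 26.3 F [ 0.9 -1.2  0.7] w 85.2
```

View pics/w16c.png

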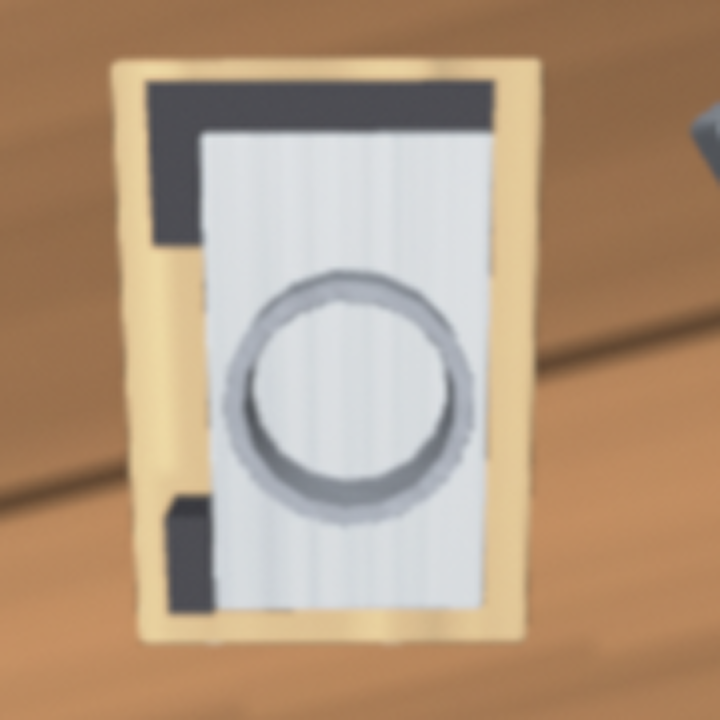

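```bash
python3 -c "
from h import *
quad('w16',230,80,4,[(224,400),(349,276),(475,400),(349,525)],46)
quad('w16',230,80,4,[(201,132),(493,132),(481,608),(216,608)],24)
goto(634,266,160,-80)"
```

```text
[[442.5, -243.3], [459.1, -272.1], [430.4, -289.3], [412.5, -259.9]] c [ 436.1 -266.2   46. ] len [33.3 33.4 34.5 34.3] ang [ -60.1 -149.1  121.3   29. ]
[[491.6, -250.5], [477.1, -306.2], [380.5, -281.0], [395.1, -225.5]] c [ 436.1 -265.8   24. ] len [57.6 99.8 57.4 99.7] ang [-104.6  165.4   75.3  -14.5]
shift cm [-56.55  -7.51  -2.54] rot deg [ -0.5  -0.4 -24.6] | now [ 419.  -262.5  136.6] yaw -104.6 t 26.4 F [ 1.1 -0.1 -0.2] w 85.4
```

```bash
python3 -m jog '[[-4,0,-2,-0.5,0,0,0],[-46,-30,-2,-0.5,0,1.6,0],[-46,-30,-2,-0.5,0,1.6,0],[-46,-30,-2,-0.5,0,1.6,0],[-46,-30,-2,-0.5,0,1.6,0],[-46,-30,-2,-0.5,0,1.6,0],[-46,-30,-2,-0.5,0,1.6,0],[-46,-30,-2,-0.5,0,1.6,0]]'
python3 -c "
from h import *
goto(632.5,275,150,-103)"
```

```text
clock: 27.15
eef_pos: [698.3, 2.5, 155.6]
tool_rot: [-0.601, 0.8, -0.001, -0.002]
ft_force: [0.2, -0.7, 0.8]
width: 85.6
shift cm [-24.34  13.92   0.43] rot deg [ 0.  -0.3 -3.2] | now [698.3   2.5 155.6] yaw -106.2 t 27.1 F [ 0.2 -0.7  0.8] w 85.6
```

```bash
python3 -m jog '[[-24.3,13.9,0.4,0,-0.3,-3.2,0],[-24.3,13.9,0.4,0,-0.3,-3.2,0],[-24.3,13.9,0.4,0,-0.3,-3.2,0],[-24.3,13.9,0.4,0,-0.3,-3.2,0],[-24.3,13.9,0.4,0,-0.3,-3.2,0],[-24.3,13.9,0.4,0,-0.3,-3.2,0],[-24.3,13.9,0.4,0,-0.3,-3.2,0]]'
python3 - <<'E'
from h import *
goto(632.5,275,150,-103)
grab("wrist","w17");crop("w17","w17c",220,60,420,260,3)
E
```

```text
clock: 27.85
eef_pos: [630.3, 278.6, 148.6]
tool_rot: [-0.625, 0.781, 0.001, -0.001]
ft_force: [1.1, 0.4, -0.4]
width: 85.3
shift cm [ 0.3  -0.3  -0.14] rot deg [ 0.2 -0.   0.3] | now [630.3 278.6 148.6] yaw -102.7 t 27.9 F [ 1.1  0.4 -0.4] w 85.3
```

View pics/w17c.png

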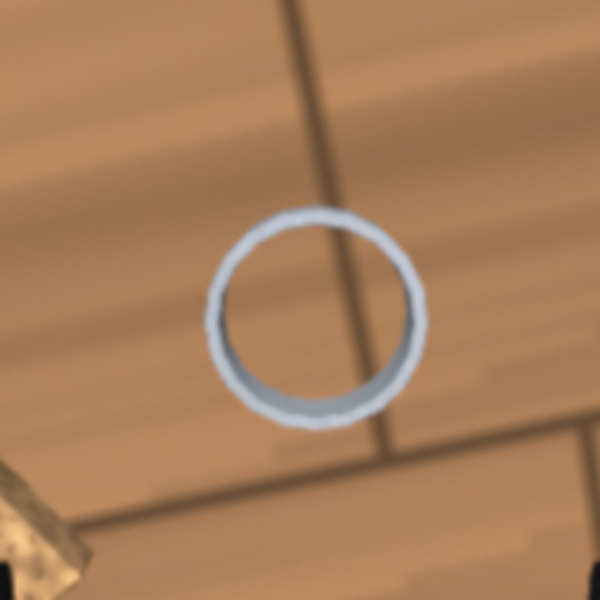

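```bash
python3 -c "
from h import *
quad('w17',220,60,3,[(205,319),(317,207),(428,319),(317,431)],22)
goto(647.5,272,28,-102.7)"
```

```text
[[655.9, 300.4], [679.5, 262.5], [641.9, 238.3], [616.3, 276.4]] c [648.4 269.4  22. ] len [44.7 44.7 45.9 46.3] ang [ -58.1 -147.2  123.9   31.2]
shift cm [ 0.04 -1.73 12.07] rot deg [ 0.1 -0.1 -0.1] | now [631.1 276.3 148.7] yaw -102.8 t 27.9 F [ 0.4 -0.5 -0. ] w 85.4
```

```bash
python3 -m jog '[[0,-1.7,5,0,0,0,0],[0,-1.7,8,0,0,0,0],[0,-1.7,8,0,0,0,0],[0,-1.7,8,0,0,0,0]]'
python3 - <<'E'
from h import *
goto(648,271,28,-102.7)
grab("wrist","w18");crop("w18","w18c",160,100,480,380,2)
E
```

```text
clock: 28.3
eef_pos: [647.2, 271.1, 67.9]
tool_rot: [-0.623, 0.782, 0.001, -0.003]
ft_force: [-0.2, -0.1, -0.3]
width: 85.7
shift cm [-0.01 -0.1   3.98] rot deg [ 0.3 -0.2 -0.2] | now [647.2 271.1  67.9] yaw -102.9 t 28.3 F [-0.2 -0.1 -0.3] w 85.7
```

View pics/w18c.png

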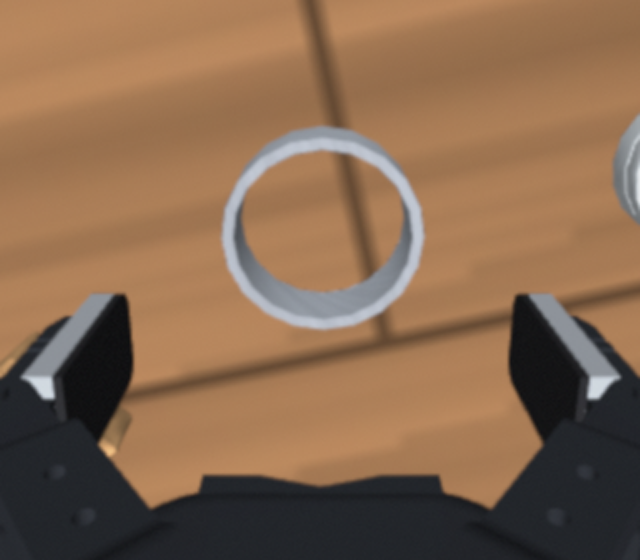

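```bash
python3 -c "
from h import *
quad('w18',160,100,2,[(222,232),(323,133),(424,232),(323,330)],22)
goto(648,271,6,-102.7)"
```

```text
[[656.7, 300.1], [680.2, 262.3], [642.6, 238.4], [616.6, 276.8]] c [649.  269.4  22. ] len [44.5 44.6 46.4 46.4] ang [ -58.1 -147.6  124.1   30.2]
shift cm [0.08 0.02 6.41] rot deg [ 0.1 -0.  -0.1] | now [648.5 271.8  70.1] yaw -102.8 t 28.4 F [-0.2  0.   1. ] w 85.6
```

```bash
python3 -m jog '[[0.2,-0.1,4,0,0,0,0],[0.2,-0.1,6,0,0,0,0],[0.2,-0.1,6.8,0,0,0,0],[0.2,-0.1,6.8,0,0,0,0.15],[0.2,-0.1,6.8,0,0,0,0.3],[0.2,-0.1,6.8,0,0,0,0.45],[0.2,-0.1,6.8,0,0,0,0.5]]' 40
python3 -c "
from h import *
goto(649,269.4,2,-102.7)"
```

```text
clock: 29.05
eef_pos: [649.9, 270.0, 3.7]
tool_rot: [-0.624, 0.782, -0.0, 0.0]
ft_force: [-0.3, -0.6, 1.8]
width: 62.9
shift cm [0.08 0.08 0.17] rot deg [-0.1  0.  -0.1] | now [649.9 270.    3.7] yaw -102.8 t 29.1 F [-0.3 -0.6  1.8] w 62.9
```

```bash
python3 -m jog '[[0,0,-5,0,0,0,0.5],[0,0,-10,0,0,0,0.5],[0,5,-15,0,0,0,0.5],[0,10,-16,0,0,0,0.5],[0,15,-16,0,0,0,0.5],[0,20,-16,0,0,0,0.5],[0,23,-16,0,0,0,0.5],[0,23,-16,0,0,0,0.5]]' 40
python3 - <<'E'
from h import *
goto(400.5,262.8,30,-102.8)
grab("wrist","w19")
E
```

```text
clock: 29.85
eef_pos: [420.2, 321.8, 162.7]
tool_rot: [-0.625, 0.78, 0.001, -0.001]
ft_force: [1.0, -0.6, -1.3]
width: 62.9
shift cm [ 6.18  0.61 13.27] rot deg [ 0.1 -0.   0.2] | now [420.2 321.8 162.7] yaw -102.6 t 29.9 F [ 1.  -0.6 -1.3] w 62.9
```

View pics/w19.png

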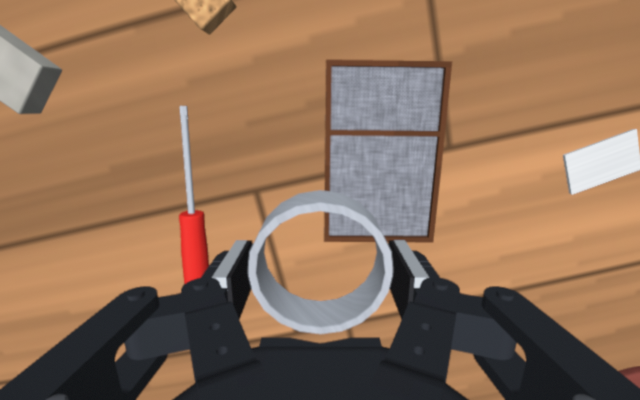

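```bash
python3 -c "
from h import *
crop('w19','w19c',310,45,470,255,3.5)
quad('w19',0,0,1,[(327,60),(451,62),(433,242),(325,241)],10)
goto(400.5,262.8,60,-102.8)"
```

```text
[[525.4, 291.9], [500.9, 186.4], [335.7, 223.7], [360.7, 329.7]] c [430.7 257.9  10. ] len [108.3 169.3 109.  168.9] ang [-103.1  167.3   76.7  -13. ]
shift cm [ 6.23  0.92 10.34] rot deg [-0.1  0.   0.1] | now [423.  321.6 163.4] yaw -102.7 t 29.9 F [0.4 0.2 0.1] w 62.6
```

```bash
python3 -m jog '[[6.2,0.6,5,0,0,0,0.5],[6.2,0.6,9.5,0,0,0,0.5],[6.2,0.6,9.5,0,0,0,0.5],[6.2,0.6,9.5,0,0,0,0.5]]' 40
python3 - <<'E'
from h import *
goto(400.5,262.8,8,-102.8)
grab("wrist","w20")
E
```

```text
clock: 30.3
eef_pos: [401.9, 260.4, 65.2]
tool_rot: [-0.624, 0.781, 0.0, -0.002]
ft_force: [-0.3, -0.3, -2.1]
width: 62.6
shift cm [-0.23  0.17  5.72] rot deg [ 0.2 -0.2  0. ] | now [401.9 260.4  65.2] yaw -102.8 t 30.3 F [-0.3 -0.3 -2.1] w 62.6
```

View pics/w20.png

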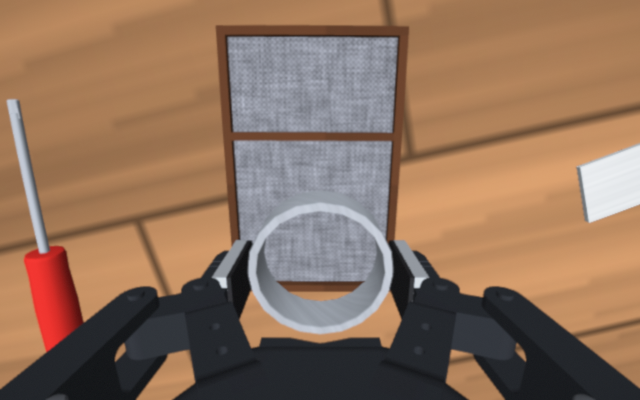

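```bash
python3 -m jog '[[-0.3,0.1,3,0,0,0,0.5],[-0.3,0.1,4.5,0,0,0,0.5],[-0.3,0.1,5.2,0,0,0,0.5],[-0.3,0.1,5.6,0,0,0,0.5],[-0.3,0.1,5.6,0,0,0,0.5]]' 40
python3 -c "
from h import *
goto(401,263.7,7.7,-102.8)"
```

```text
clock: 30.85
eef_pos: [404.8, 265.4, 12.8]
tool_rot: [-0.624, 0.781, -0.0, 0.001]
ft_force: [0.0, -0.7, -1.8]
width: 63.1
shift cm [0.25 0.33 0.51] rot deg [-0.1  0.   0.1] | now [404.8 265.4  12.8] yaw -102.7 t 30.9 F [ 0.  -0.7 -1.8] w 63.1
```

```bash
python3 -m jog '[[0.2,0.3,0.3,0,0,0,0.5],[0.2,0.3,0.5,0,0,0,0.5],[0.2,0.3,0.55,0,0,0,0.5],[0.2,0.3,0.55,0,0,0,0.5]]' 40
python3 -m jog '[[0,0,0,0,0,0,0.2],[0,0,0,0,0,0,0],[0,0,0,0,0,0,0],[0,0,-2,0,0,0,0],[0,0,-6,0,0,0,0],[0,-1,-10,0,0,0,0],[0,-1,-13,0,0,0,0],[0,-1,-13,0,0,0,0]]' 40
python3 - <<'E'
from h import *
goto(401,263.7,7.7,-102.8)
grab("wrist","w21")
E
```

```text
clock: 31.25
eef_pos: [401.6, 264.2, 7.6]
tool_rot: [-0.624, 0.781, -0.0, 0.001]
ft_force: [-0.6, 0.3, 0.2]
width: 63.0
clock: 32.05
eef_pos: [414.5, 263.4, 143.7]
tool_rot: [-0.624, 0.781, -0.002, 0.006]
ft_force: [0.7, 1.0, 0.9]
width: 85.6
shift cm [ 0.37  1.47 13.58] rot deg [-0.6  0.4  0.1] | now [414.5 263.4 143.7] yaw -102.7 t 32.0 F [0.7 1.  0.9] w 85.6
```

View pics/w21.png

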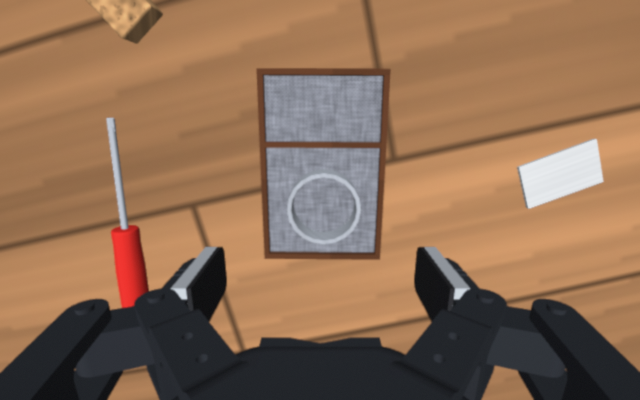

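```bash
python3 -c "
from h import *
quad('w21',0,0,1,[(257,69),(390,69),(379,258),(265,258)],10)
quad('w21',0,0,1,[(264.5,75),(383,75),(380,141.5),(267,142)],10)
goto(623,-253,160,-103)"
```

```text
[[525.2, 292.3], [501.0, 185.8], [337.1, 224.3], [360.6, 330.3]] c [431.  258.2  10. ] len [109.2 168.4 108.6 168.9] ang [-102.8  166.8   77.5  -13. ]
[[519.3, 287.5], [497.7, 192.3], [444.7, 204.3], [465.8, 299.7]] c [481.9 246.   10. ] len [97.7 54.3 97.7 54.9] ang [-102.8  167.2   77.5  -12.8]
shift cm [ 45.65 -31.88  -1.93] rot deg [-0.4  0.3  0.3] | now [412.9 262.7 140.7] yaw -102.7 t 32.1 F [1.1 0.1 0.2] w 84.9
```

```bash
python3 -m jog '[[45.6,-31.9,-3,0,0,0,0],[45.6,-31.9,-3,0,0,0,0],[45.6,-31.9,-3,0,0,0,0],[45.6,-31.9,-3,0,0,0,0],[45.6,-31.9,-3,0,0,0,0],[45.6,-31.9,-3,0,0,0,0],[45.6,-31.9,-3,0,0,0,0],[45.6,-31.9,-3,0,0,0,0]]'
python3 -c "
from h import *
goto(623,-253,160,-103)"
```

```text
clock: 32.9
eef_pos: [562.7, -108.9, 159.3]
tool_rot: [-0.624, 0.781, 0.0, 0.003]
ft_force: [-0.3, 0.6, 1.0]
width: 85.9
shift cm [12.72 -9.07 -0.1 ] rot deg [-0.2  0.3  0.2] | now [ 562.7 -108.9  159.3] yaw -102.8 t 32.9 F [-0.3  0.6  1. ] w 85.9
```

```bash
python3 -m jog '[[12.7,-9.1,0,0,0,0,0],[12.7,-9.1,0,0,0,0,0],[12.7,-9.1,0,0,0,0,0],[12.7,-9.1,0,0,0,0,0],[12.7,-9.1,0,0,0,0,0],[12.7,-9.1,0,0,0,0,0]]'
python3 - <<'E'
from h import *
goto(623,-253,160,-103)
grab("wrist","w22");crop("w22","w22c",220,60,420,260,3)
E
```

```text
clock: 33.5
eef_pos: [622.4, -251.6, 157.3]
tool_rot: [-0.624, 0.781, 0.002, 0.003]
ft_force: [-0.4, 0.9, -0.7]
width: 85.4
shift cm [ 0.12 -0.09 -0.27] rot deg [-0.   0.4  0.3] | now [ 622.4 -251.6  157.3] yaw -102.7 t 33.5 F [-0.4  0.9 -0.7] w 85.4
```

View pics/w22c.png

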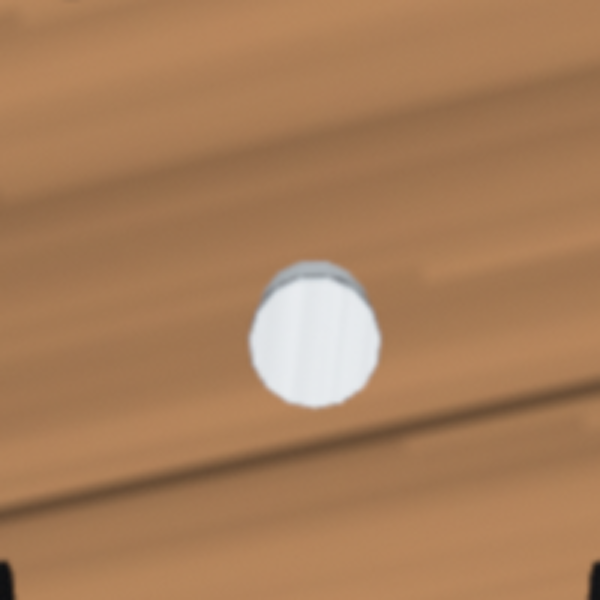

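```bash
python3 -c "
from h import *
quad('w22',220,60,3,[(249,342),(315,276),(381,342),(315,408)],46)
goto(638,-256.5,60,-102.8)"
```

```text
[[642.2, -241.3], [655.7, -262.6], [634.4, -276.2], [620.2, -254.8]] c [ 638.1 -258.7   46. ] len [25.3 25.3 25.7 25.8] ang [ -57.6 -147.6  123.4   31.4]
shift cm [ 0.24 -1.61  9.78] rot deg [-0.1  0.3  0.1] | now [ 622.6 -251.2  157.8] yaw -102.7 t 33.5 F [ 0.4 -0.5  0.4] w 85.2
```

```bash
python3 -m jog '[[0.4,-1.5,4,0,0.3,0,0],[0.4,-1.5,8,0,0.3,0,0],[0.4,-1.5,9.5,0,0.3,0,0],[0.4,-1.5,9.5,0,0.3,0,0],[0.4,-1.5,9.5,0,0.3,0,0]]'
python3 -c "
from h import *
goto(638.2,-258.7,15,-102.8)"
```

```text
clock: 34.05
eef_pos: [637.2, -257.4, 64.4]
tool_rot: [-0.625, 0.781, -0.001, 0.001]
ft_force: [0.1, -0.5, 0.4]
width: 85.4
shift cm [ 0.11 -0.11  4.94] rot deg [-0.2  0.   0.2] | now [ 637.2 -257.4   64.4] yaw -102.6 t 34.0 F [ 0.1 -0.5  0.4] w 85.4
```

```bash
python3 -m jog '[[0.1,-0.1,3,0,0,0,0],[0.1,-0.1,4.5,0,0,0,0],[0.1,-0.1,4.9,0,0,0,0.2],[0.1,-0.1,4.9,0,0,0,0.4],[0.1,-0.1,4.9,0,0,0,0.6],[0.1,-0.1,4.9,0,0,0,0.8],[0.1,-0.1,4.9,0,0,0,0.8],[0.1,-0.1,4.9,0,0,0,0.8]]' 30
python3 -c "
from h import *
goto(638.2,-258.7,15,-102.8)"
```

```text
clock: 34.85
eef_pos: [639.1, -259.2, 17.0]
tool_rot: [-0.625, 0.781, -0.002, 0.002]
ft_force: [-0.3, 0.9, 4.5]
width: 35.1
shift cm [-0.03  0.1   0.2 ] rot deg [-0.3 -0.   0.2] | now [ 639.1 -259.2   17. ] yaw -102.6 t 34.9 F [-0.3  0.9  4.5] w 35.1
```

```bash
python3 -m jog '[[0,0,-4,0.3,0,0,0.8],[0,0,-8,0.3,0,0,0.8],[0,0,-10,0.3,0,0,0.8],[0,0,-10,0.3,0,0,0.8]]' 30
python3 -c "
from h import *
goto(482,246,110,-102.9)"
```

```text
clock: 35.25
eef_pos: [640.9, -260.3, 121.9]
tool_rot: [-0.625, 0.781, -0.008, 0.005]
ft_force: [0.5, 0.2, -0.7]
width: 35.1
shift cm [-45.92  26.61   0.58] rot deg [-1.1 -0.1  0.3] | now [ 640.9 -260.3  121.9] yaw -102.6 t 35.2 F [ 0.5  0.2 -0.7] w 35.1
```

```bash
python3 -m jog '[[-45.9,26.6,0,-0.9,0,0,0.8],[-45.9,26.6,0,-0.9,0,0,0.8],[-45.9,26.6,0,-0.9,0,0,0.8],[-45.9,26.6,0,-0.9,0,0,0.8],[-45.9,26.6,0,-0.9,0,0,0.8],[-45.9,26.6,0,-0.9,0,0,0.8],[-45.9,26.6,0,-0.9,0,0,0.8],[-45.9,26.6,0,-0.9,0,0,0.8]]' 30
python3 -c "
from h import *
goto(482,246,110,-102.9)"
```

```text
clock: 36.05
eef_pos: [517.6, 124.5, 113.6]
tool_rot: [-0.625, 0.781, -0.001, -0.002]
ft_force: [1.2, 0.3, -0.5]
width: 34.7
shift cm [-11.07   6.14   0.33] rot deg [ 0.  -0.2  0.2] | now [517.6 124.5 113.6] yaw -102.7 t 36.0 F [ 1.2  0.3 -0.5] w 34.7
```

```bash
python3 -m jog '[[-11,6.1,0.3,0,-0.2,0.2,0.8],[-11,6.1,0.3,0,-0.2,0.2,0.8],[-11,6.1,0.3,0,-0.2,0.2,0.8],[-11,6.1,0.3,0,-0.2,0.2,0.8],[-11,6.1,3,0,-0.2,0.2,0.8],[-11,6.1,5,0,-0.2,0.2,0.8],[-11,6.1,5,0,-0.2,0.2,0.8]]' 30
python3 - <<'E'
from h import *
goto(482,246,21,-102.9)
grab("wrist","w23")
E
```

```text
clock: 36.75
eef_pos: [478.6, 243.1, 58.2]
tool_rot: [-0.623, 0.782, 0.002, -0.005]
ft_force: [-0.2, -0.3, -1.4]
width: 34.8
shift cm [-0.38 -0.3   3.71] rot deg [ 0.5 -0.3  0. ] | now [478.6 243.1  58.2] yaw -102.9 t 36.8 F [-0.2 -0.3 -1.4] w 34.8
```

View pics/w23.png

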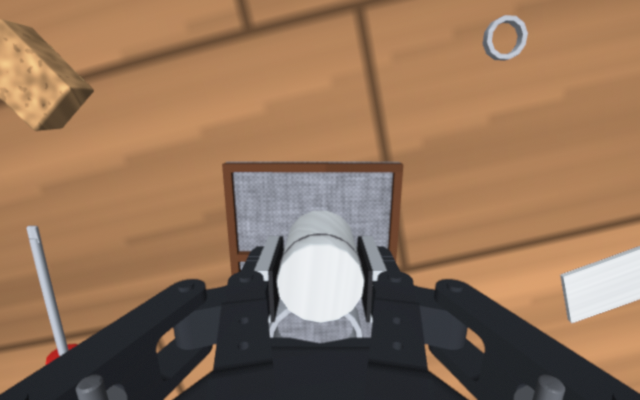

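```bash
python3 -m jog '[[-0.3,-0.3,2,0.4,-0.2,0,0.8],[-0.3,-0.3,2.8,0.4,-0.2,0,0.8],[-0.3,-0.3,3.2,0.4,-0.2,0,0.8],[-0.3,-0.3,3.2,0.4,-0.2,0,0.8],[-0.3,-0.3,3.2,0.4,-0.2,0,0.8]]' 30
python3 - <<'E'
from h import *
goto(482,246,21,-102.9)
E
```

```text
clock: 37.3
eef_pos: [484.1, 245.9, 29.1]
tool_rot: [-0.623, 0.782, -0.001, 0.001]
ft_force: [-0.1, -0.2, -0.4]
width: 35.4
shift cm [0.04 0.2  0.81] rot deg [-0.1  0.  -0. ] | now [484.1 245.9  29.1] yaw -102.9 t 37.3 F [-0.1 -0.2 -0.4] w 35.4
```

```bash
python3 -m jog '[[0,0.2,0.4,0,0,0,0.8],[0,0.2,0.6,0,0,0,0.8],[0,0.2,0.7,0,0,0,0.8],[0,0.2,0.75,0,0,0,0.8],[0,0.2,0.8,0,0,0,0.8]]' 30
python3 - <<'E'
from h import *
goto(482,246,21,-102.9)
E
```

```text
clock: 37.8
eef_pos: [482.2, 246.4, 21.1]
tool_rot: [-0.623, 0.782, -0.001, 0.001]
ft_force: [-0.1, 0.2, -0.6]
width: 35.1
shift cm [0.04 0.01 0.01] rot deg [-0.1  0.  -0. ] | now [482.2 246.4  21.1] yaw -102.9 t 37.8 F [-0.1  0.2 -0.6] w 35.1
```

```bash
python3 -m jog '[[0,0,0.05,0,0,0,0.8],[0,0,0.08,0,0,0,0.8],[0,0,0.08,0,0,0,0.8]]' 30
python3 -m jog '[[0,0,0,0,0,0,0.5],[0,0,0,0,0,0,0.3],[0,0,0,0,0,0,0],[0,0,0,0,0,0,0],[0,0,-2,0,0,0,0],[0,0,-6,0,0,0,0],[0,2,-11,0,0,0,0],[0,4,-15,0,0,0,0]]' 30
python3 - <<'E'
from h import *
goto(482,246,21,-102.9)
grab("wrist","w24"); grab("top","t2"); grab("scene","s2")
E
```

```text
clock: 38.1
eef_pos: [482.2, 246.4, 21.0]
tool_rot: [-0.623, 0.782, -0.001, 0.001]
ft_force: [-2.5, -0.8, 4.9]
width: 35.1
clock: 38.9
eef_pos: [442.7, 255.2, 172.6]
tool_rot: [-0.623, 0.782, -0.001, 0.001]
ft_force: [0.9, 1.4, 0.6]
width: 85.9
shift cm [ 0.02 -4.   15.17] rot deg [-0.1  0.  -0.1] | now [442.7 255.2 172.6] yaw -103.0 t 38.9 F [0.9 1.4 0.6] w 85.9
```

View pics/w24.png

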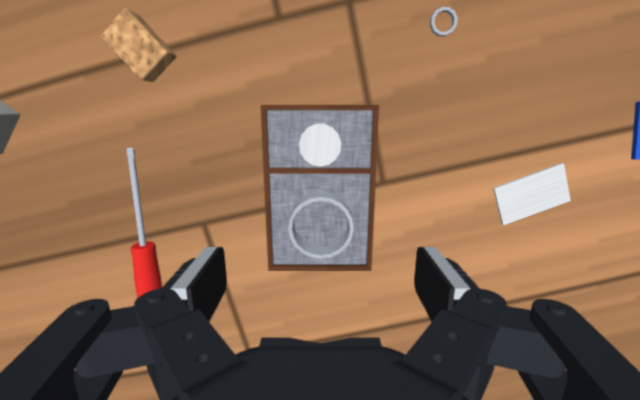

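View pics/t2.png

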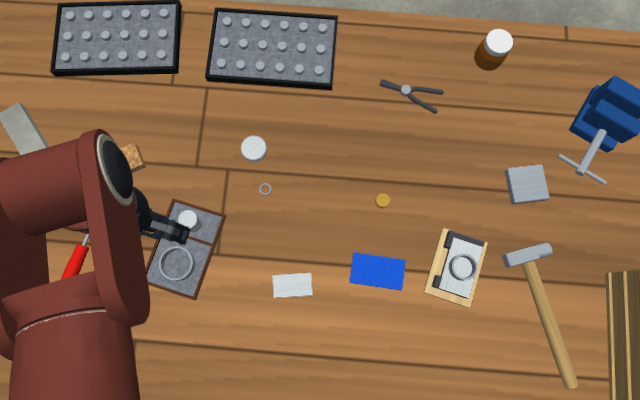

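Run:
```python
from h import *
import pickle
crop("t2","t2c",410,215,500,315,6)
im=cv2.imread("pics/s2.png")
cv2.imwrite("pics/s2c.png",cv2.resize(np.hstack([im[150:240,150:310],im[150:240,370:530]]),None,fx=2.4,fy=2.4,interpolation=cv2.INTER_CUBIC))
P=pickle.load(open('pics/w24.pkl','rb')); d=np.load('pics/w24_d.npy'); c,Rm,o=P
def h(u,v):
    q=px2w(P,[(u,v)],0)[0]; r=(q-o); f=-Rm[:,2]; return (o+r*d[v,u]/(r@f)).round(1)
for p in [(308,145),(320,132),(333,145),(320,158),(290,228),(352,228),(321,199),(321,257),(280,155)]: print(p,h(*p))
```

```text
(308, 145) [483.4 255.9  50.4]
(320, 132) [491.5 243.8  50.7]
(333, 145) [478.7 235.7  49.7]
(320, 158) [470.6 248.6  50.6]
(290, 228) [407.3 293.2  25.7]
(352, 228) [394.1 234.5  26.6]
(321, 199) [429.1 257.3  25.9]
(321, 257) [370.9 270.6  26.5]
(280, 155) [476.  287.6   5.2]
```

View pics/t2c.png

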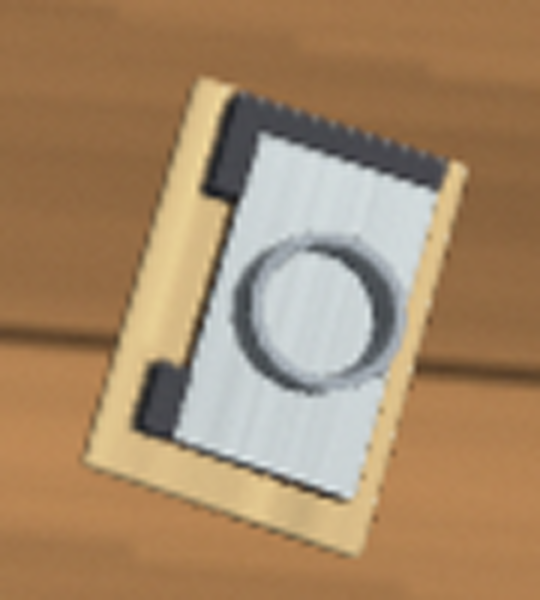

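View pics/s2c.png

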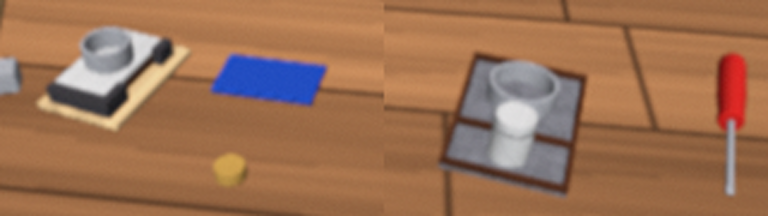

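Heights match what they must be: the tin's top is at 50 and the bangle's rim at 26 all round. Both orders are in place and the robot is clear of everything.

```bash
python3 -c "
from plant import robot; print(robot.hand_in())"
```

```text
the job is handed in; nothing more can be done
None
```

Both orders are made up and handed in at about 39 s of the 128 s allowed.

**Jig:**
- The board and then the plate went in. Each was pressed against both fences in the grip, then the stack was pushed home from each side with shut fingers at about 15–20 N. The picture taken after that showed no visible gap at either fence.
- The small bangle lies flat on the plate, about 0.4 mm from its middle as measured.

**Tray:**
- The large bangle lies flat in the big bay. Its rim is at 26 mm all round, as it must be.
- The tall tin stands upright near the centre of the small bay. Its top is at about 50 mm, as it must be.

**What went wrong on the way:**
- My first grasp of the plate closed over its top. A new picture showed the plate had not moved, and the second, deeper grasp held.
- After the first placing, the board sat about half a degree off square, with a small gap at the +x fence. The side pushes were done to close that.
- The plate lies over the board, so the board's final seat is judged from those pushes and not from a direct view.

The squat tin and the look-alikes (the blue plate and the smaller plate) stand where they were in the last top picture, and I knew of no failed check when I handed in.

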